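# Reset the length stop of a notching jig and lay the leg blank in it

### The job

On the notching jig, loosen the lock ring under the adjuster by an eighth of a turn or so (anticlockwise), turn the adjuster's cross bar until the length stop's pointer is in line with the set clip on the bed's edge, and tighten the lock ring fully home again. Then push over the wooden leg blank that stands on end against the bed, tipping it over the bed's edge without lifting it, so that it lies flat along the bed, and slide it along until its end rests against the stop. Leave the other things on the bench where they are.

Things in the scene. Friction and masses are not known exactly. Their poses are not given: they have to be found in the camera images.
- bed_center (a point): Notching jig, fixed: plywood bed 22 mm thick. Point: jig origin at bench height; z up, y along the bed to its stop end, x across it, away from the robot. Bed x -50..50, y -100..170 mm. Axes of the jig = axes of this point. The blank stands against the end y = -100 mm.
- neck_foot (a point): Foot of the 32 mm thick steel neck, in the grey housing (60 x 80 mm in x, y, top 67 mm up) beside the bed's stop end. Its z axis is the screw axis: up, leaning 34 deg (0.6 rad) from vertical towards the jig's -x. On that axis sit neck, then lock ring, then cross bar.
- ring_grip (a point): Centre of the steel lock ring, on the leaning axis, 71 mm from neck_foot. z = screw axis; y = normal to its two flats, 44 mm apart, 34 mm long. Ring 18 mm thick, 58 mm across along its x. The cross bar above stays within 19 mm of the axis and ends 41 mm beyond this point: an open gripper can straddle it. 60 mm of neck below.
- lock_ring (a joint): Ring angle, rad: 0 = fully tight (hard stop), grows anticlockwise seen from above (loosening), stop at 1.3. Starts 0 to 0.05. Turning takes 0.25 N m, up to 0.5 at the tight end; stays where left. Below about 0.25 rad it clamps the adjuster, which then cannot be turned; beyond that the adjuster is free.
- adjuster_grip (a point): Grip point of the adjuster's dark steel cross bar, on the same axis, 33 mm beyond ring_grip. z = screw axis, x along the bar (34 mm), y across it (14 mm thick, grip there). Bar 22 mm tall, from 14 mm below to 8 mm above this point; the ring's top face is 24 mm below it.
- adjuster (a joint): Adjuster angle, rad, grows anticlockwise seen from above; range -0.15 to 1.9, starts 0 to 0.4. One radian anticlockwise moves the length stop 20 mm along the jig's +y (away from the blank). Takes 0.1 N m when free; stays where left.
- stop_pointer (a point): Tip of the small dark fin (3 mm thick) on the near (-x) end of the length stop, an aluminium plate 74 x 12 x 42 mm sliding along y on the bed. In the plane of the stop's face, 45 mm to -x of the bed's centre line, 32 mm up; axes as the jig. Starts 12 to 29 mm short (-y) of the set clip.
- marker_tip (a point): Dark upright fin (3 mm thick, top 37 mm up) of the steel set clip fixed on the bed's near (-x) edge. Point: 51 mm to -x of the bed's centre line, 32 mm up; axes as the jig. The stop is right when stop_pointer has the same jig y as this point.
- blank_center (a point): Centre of the leg blank, loose pine bar 45 x 45 x 150 mm (z along it, 0.12 to 0.24 kg) with diagonal marks. Starts upright, centre 75 mm up, side 2 to 4 mm from the bed's end, sides square to the jig within 2 deg. 1 to 2 N near the top towards jig +y tips it over the bed's edge; past about 25 deg it falls by itself.
- blank: The leg blank; origin at the centre of its first lower end. Lying on the bed its centre is 45 mm up and that end overhangs the bed's end (y = -100 mm) by 20 to 55 mm, 22 to 67 mm up: there it can be pushed along (1 to 2 N). The locked stop holds against 15 N.
- blank_top (a point): Centre of the blank's first upper end, 75 mm from its centre; axes as the blank. When the blank is home this point is in the plane of stop_pointer along the jig's y, on the stop's face.
- glue_c (a point): Bystander, leave alone: white glue bottle, 56 mm diameter, 150 mm tall, upright; its centre. Glue, jar and offcut share three places: before the bed, beyond the blank on its far side, and 80 mm or more behind the blank (jig -y).
- jar_c (a point): Bystander, leave alone: glass jar with steel lid, 60 mm diameter, 85 mm tall, upright; its centre.
- offcut_c (a point): Bystander, leave alone: upright wooden offcut 50 x 50 x 110 mm, shorter than the blank; its centre.
- tape_c (a point): Bystander, leave alone: cardboard tape roll, 90 mm diameter, 25 mm tall, lying flat in front of the bed; its centre.
- mallet_grip (a point): Bystander, leave alone: rubber-headed mallet, about 240 mm long, lying beyond the bed; a point on its handle.
- driver_grip (a point): Bystander, leave alone: screwdriver, 180 mm long, lying in front of the jig's stop end; a point on its handle.
Things that resemble listed ones, but are neither listed nor needed, are in the scene too. What is shaped like the blank but purple or yellow is not meant.

How it is judged:
By the outcome, as a careful person would: the job done as asked, in the order asked, and still so for the second after the job is handed in, with the robot touching nothing.
It also fails if it takes over 67 s, if anything falls off the work surface, if the arm or the gripper's body presses on something with over 40 N, if the wrist force passes 120 N, or if a joint passes its speed limit or range.

### The arm

A 7-joint arm with a two-finger parallel gripper is mounted at the origin on the work surface. World frame = base frame: x ahead of the robot, y to its left, z up, the work surface at z = 0. Lengths are in m, angles in rad, forces in N, time in s.
With the tool pointing down it reaches from about 0.425 to 0.875 m from the base axis. Payload 4.7 kg.
Tool frame: the origin (TCP) lies on the front face of the gripper's body, between the roots of the fingers; the fingertips stand ahead of it and the grasp point (between the pads) lies 54 mm ahead of it (bot.nose_length is the z of the fingertips in the tool frame, in m); z points along the fingers, y is the direction in which the jaws open and shut (so a half turn about z gives the same grasp; the last joint's range is limited). The gripper opens to 85 mm and grips with 20 to 120 N. Pads are 22 mm wide; open, the fingers measure 114 mm over their backs; the gripper's body (76 mm by 85 mm) begins 54 mm behind the grasp point. The pads swing forward as they close: fully open they stand 13 mm farther back than shut.
Start: joints at [1.275, 0.321, -0.07, 1.45, 0.023, 1.371, -0.057], TCP at [0.198, -0.619, 0.304] pointing down, gripper open.
Joint ranges: [-2.86, 2.86], [-0.3, 2.09], [-1.38, 1.24], [0.06, 2.45], [-1.56, 4.7], [0.09, 2.05], [-2.69, 2.69]. Speed limits (rad/s): [2.57, 2.57, 3.14, 3.14, 3.14, 3.14, 3.14].

### API

Orientations are given as a 3x3 rotation matrix whose columns are the frame's x, y, z axes.
In Python, from workcell import bot gives the robot as it stands.
- The arm moves only by the shell command python3 -m jog 'ROWS'. ROWS is JSON, a list of rows, each an object with "delta_pos": the shift along the world's x, y, z in units of 40 mm (1.0 is 40 mm), a list of three; "dr": the turn, a rotation vector about the world's x, y, z in units of 8 degrees (1.0 is 8 degrees), a list of three; "fingers": the opening, from 0 (shut) to 1 (fully open). A call has 1 to 8 rows; each row shifts and turns the pose as measured when the row begins; what a row does not reach is not made up. A row lasts 1/10 s, in which the tool goes at most 50 mm and 8.59 degrees, less where a joint would pass 70% of its speed; a pose out of reach is approached as far as the arm can. A call is refused whole if a number of a shift passes 1 or a number of a turn 1, either way. A call with a gripper value outside its range is refused whole. The fingers move at their own pace and stop on an object; the grip force is fixed at half the most. Time passes only in rows, so rows that do not move let the fingers close. It gives the time, the measured TCP pose, the force and the opening at its end, in the units of the state.
- bot.observe(): the state, without advancing time (a new reading comes with each control period).
- bot.read_camera(name): name is "scene" or "side" or "wrist"; returns the picture (400x640x3 uint8, blue, green, red); there is no depth.
- bot.camera_model(name): a dict with "fx", "fy", "cx", "cy" (pixels), "xyz" and "attitude" of the camera in the world; the wrist camera has in their place "mount" (4x4, takes a point from camera to tool coordinates, whose origin is the TCP and whose axes are the flange's). Camera axes: x right, y down, z forward; pixel columns grow to the right and rows downward; lengths in m; the calibration is good to about 2 mm. The wrist camera is an equidistant fisheye: a pixel r from the principal point sees the ray r / f radians off the axis. A picture is of the moment at which its call begins: read the wrist's pose just before it. camera_model takes no time and is no camera call.
- bot.job_done(): hands the job in, once; it reports no verdict.
The state is a dict: "t": time; "joint_pos": joint angles; "joint_velocities": joint speeds; "tau": joint torques, N m; "eef_pos": TCP position; "tcp_rot": TCP orientation; "wrist_force": force on the tool from outside, world axes, zero at the start; "ft_torque": the same for the moment, N m; "width": finger opening in m.
Only numpy, scipy, OpenCV 4.12 (cv2) and the standard library are available. Lean on these libraries where they do the work, as an engineer would, in place of code of your own. Each camera call takes 0.05 s, during which the arm holds its last target.

## Working session

There is one attempt and no reset: what is moved stays moved. The work goes in short steps, Python scripts to look and compute and a shell command to move; the robot and the scene stay as the last step left them, time stands still between calls to the robot, and variables do not carry over. Pictures are saved under pics/ and viewed, and the job is handed in when it is done.

```bash
mkdir -p pics; ls; python3 - <<'E'
from workcell import bot
import cv2
print(bot.observe()); print(bot.nose_length)
for n in ("scene","side","wrist"):
    print(n,bot.camera_model(n))
    cv2.imwrite(f"pics/{n}0.png",bot.read_camera(n))
E
```

```text
pics
{'t': 0.0, 'joint_pos': array([ 1.27508291,  0.32181967, -0.07008628,  1.45169805,  0.02258276,
        1.37076745, -0.05691273]), 'joint_velocities': array([ 1.26147084e-03,  6.32838760e-04,  5.91625040e-04, -1.18348138e-03,
       -5.78272315e-04, -9.20759609e-05,  5.25756806e-04]), 'tau': array([-2.97358738e-04, -4.93581140e+01, -3.82571770e-01, -3.14328611e+01,
        1.28564835e-02,  1.14126832e-02,  1.66691518e-05]), 'eef_pos': array([ 0.19801622, -0.61868364,  0.30281395]), 'tcp_rot': array([[ 9.52385454e-01,  3.04895909e-01, -6.57412282e-04],
       [ 3.04896607e-01, -9.52383778e-01,  1.78866726e-03],
       [-8.07514615e-05, -1.90394346e-03, -9.99998184e-01]]), 'wrist_force': array([-0.6724285 , -0.03161668, -0.52293139]), 'ft_torque': array([-0.0056001 , -0.02555963,  0.0027119 ]), 'width': 0.0853913538927472}
0.0726
scene {'fx': 418.2553313470479, 'fy': 418.2553313470479, 'cx': 315.6250963105094, 'cy': 199.51999709379874, 'xyz': array([ 1.47598668, -0.01869763,  0.67087246]), 'attitude': array([[-0.07556483,  0.53243809, -0.84308934],
       [ 0.99681368,  0.01867694, -0.07754782],
       [-0.02554308, -0.84626287, -0.53215289]])}
side {'fx': 438.64116864589636, 'fy': 438.64116864589636, 'cx': 315.31619093147526, 'cy': 201.89434554331936, 'xyz': array([0.01646   , 0.65237087, 0.63672831]), 'attitude': array([[-0.8174479 , -0.29926768,  0.49215627],
       [-0.57581462,  0.40274982, -0.7114985 ],
       [ 0.01471265, -0.86500372, -0.5015497 ]])}
wrist {'fx': 309.70691628693146, 'fy': 309.70691628693146, 'cx': 324.1516525938936, 'cy': 197.06538975915828, 'mount': array([[ 6.50787500e-04, -9.57259165e-01, -2.89230821e-01,
         7.20265134e-02],
       [ 9.99999751e-01,  7.01714932e-04, -7.23840967e-05,
         9.36310006e-04],
       [ 2.72247926e-04, -2.89230702e-01,  9.57259383e-01,
        -7.10062447e-02],
       [ 0.00000000e+00,  0.00000000e+00,  0.00000000e+00,
         1.00000000e+00]])}
```

View pics/scene0.png

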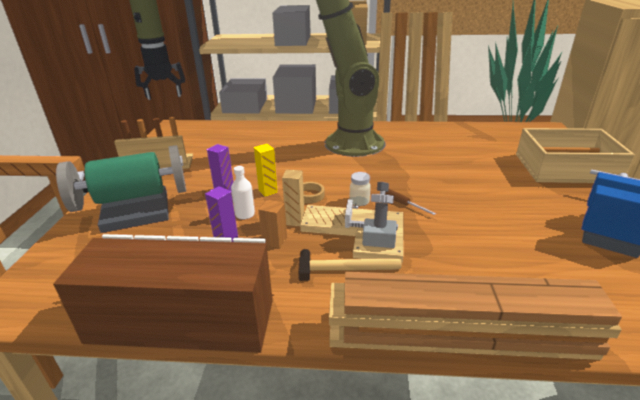

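View pics/side0.png

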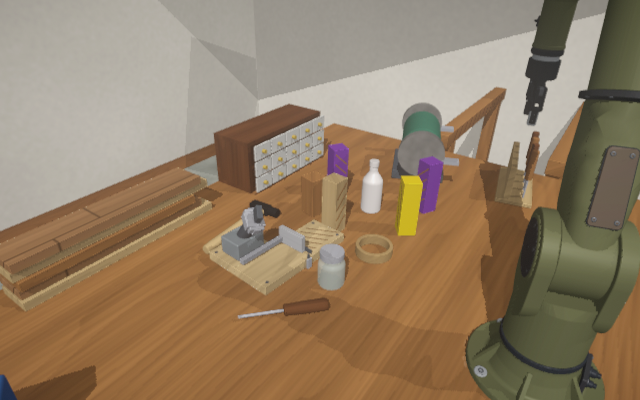

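View pics/wrist0.png

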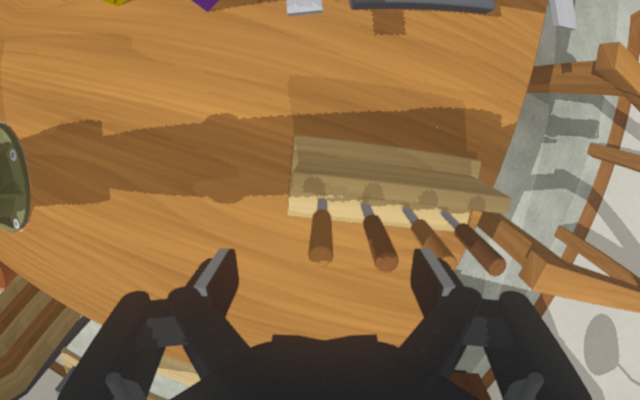

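```bash
cat > h.py <<'E'
import numpy as np, cv2
from workcell import bot
def ray(cam,u,v):
    m=bot.camera_model(cam)
    d=np.array([(u-m['cx'])/m['fx'],(v-m['cy'])/m['fy'],1.0])
    return m['xyz'],m['attitude']@d
def onz(cam,u,v,z):
    o,d=ray(cam,u,v); return o+d*(z-o[2])/d[2]
def proj(cam,p):
    m=bot.camera_model(cam); q=m['attitude'].T@(np.asarray(p)-m['xyz'])
    return np.array([m['fx']*q[0]/q[2]+m['cx'],m['fy']*q[1]/q[2]+m['cy']])
def tri(obs):
    A=np.zeros((3,3));b=np.zeros(3)
    for o,d in obs:
        d=d/np.linalg.norm(d);P=np.eye(3)-np.outer(d,d);A+=P;b+=P@o
    p=np.linalg.solve(A,b)
    return p,[np.linalg.norm((np.eye(3)-np.outer(d,d)/(d@d))@(p-o)) for o,d in obs]
def wray(u,v,pos,R,m):
    x,y=u-m['cx'],v-m['cy'];r=np.hypot(x,y);th=r/m['fx']
    d=np.array([np.sin(th)*x/r,np.sin(th)*y/r,np.cos(th)])
    M=m['mount'];return pos+R@M[:3,3],R@(M[:3,:3]@d)
def wproj(p,pos,R,m):
    M=m['mount'];q=R.T@(np.asarray(p)-pos)-M[:3,3];q=M[:3,:3].T@q
    th=np.arctan2(np.hypot(q[0],q[1]),q[2]);s=np.hypot(q[0],q[1])
    return np.array([m['cx']+m['fx']*th*q[0]/s,m['cy']+m['fx']*th*q[1]/s])
E
python3 - <<'E'
import cv2
a=cv2.imread('pics/scene0.png')[160:290,270:430];cv2.imwrite('pics/sc1.png',cv2.resize(a,None,fx=4.6,fy=4.6,interpolation=2))
a=cv2.imread('pics/side0.png')[165:300,190:400];cv2.imwrite('pics/si1.png',cv2.resize(a,None,fx=3.8,fy=3.8,interpolation=2))
E
```

```text
(no output)
```

View pics/sc1.png

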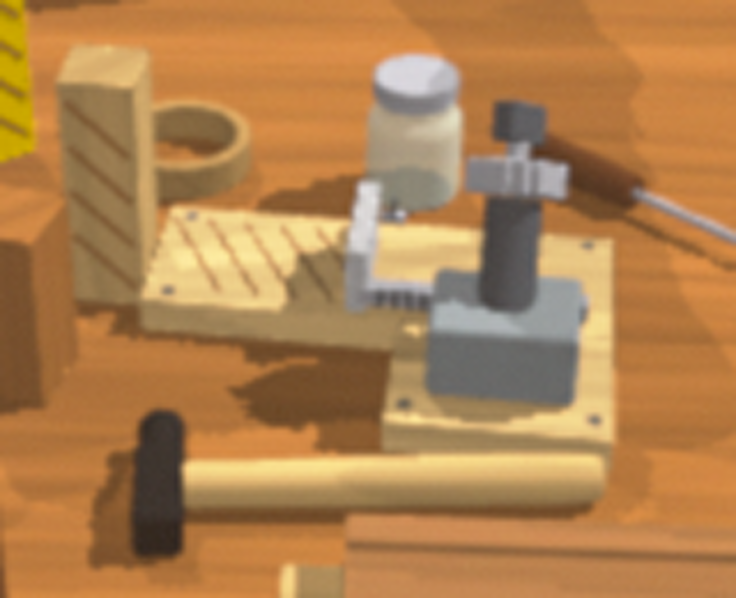

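View pics/si1.png

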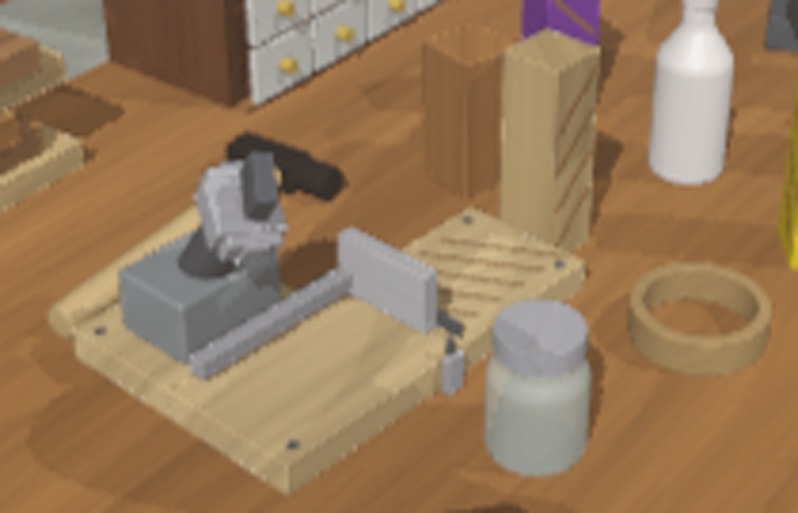

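```bash
python3 - <<'E'
from h import *
for n,pts in (("side",[(266.3,286.6),(343.4,234),(314,220.3)]),("scene",[(301.1,225.7),(307.4,205),(403,212.2)])):
    for p in pts: print(n,p,onz(n,*p,.022))
E
```

```text
side (266.3, 286.6) [0.49863414 0.13014511 0.022     ]
side (343.4, 234) [ 0.47202834 -0.13128534  0.022     ]
side (314, 220.3) [ 0.56737345 -0.13947787  0.022     ]
scene (301.1, 225.7) [ 0.57955198 -0.14197346  0.022     ]
scene (307.4, 205) [ 0.47814551 -0.13455354  0.022     ]
scene (403, 212.2) [0.50496333 0.13253959 0.022     ]
```

```bash
python3 - <<'E'
from h import *
for a,b in (((382,198),(251.8,221.6)),((383,186),(257.9,213.7))):
    print(tri([ray('scene',*a),ray('side',*b)]))
print(onz('scene',379.8,223,.067))
t=-0.09
x=np.array([np.cos(t),np.sin(t),0]);z=np.array([0,0,1]);ax=-np.sin(.6)*x+np.cos(.6)*z
print(x,ax)
# blank top corners z=.15, bystanders
for n,u,v,zz in (('scene',293,174,.15),('side',334,177,.15),('scene',360,178,.085),('side',331.6,252,.085),('scene',312,190,0.025),('side',374,249,.025),('scene',242,172,.15),('side',374.5,164,.15),('side',312,177,.11),('scene',272,208,.11),('scene',305,262,.02),('scene',400,265,.015),('side',240,317,.01),('side',325,305,.01)):
    print(n,u,v,onz(n,u,v,zz).round(3))
E
```

```text
(array([0.58824789, 0.06617884, 0.11741158]), [np.float64(0.001707731104007794), np.float64(0.0017077311040078248)])
(array([0.57052334, 0.06660377, 0.14292691]), [np.float64(0.000290287158800704), np.float64(0.0002902871588008308)])
[0.62251238 0.06040718 0.067     ]
[ 0.99595273 -0.08987855  0.        ] [-0.56235721  0.05074925  0.82533561]
scene 293 174 [ 0.529 -0.163  0.15 ]
side 334 177 [ 0.527 -0.165  0.15 ]
scene 360 178 [0.428 0.014 0.085]
side 331.6 252 [0.41  0.021 0.085]
scene 312 190 [ 0.399 -0.128  0.025]
side 374 249 [ 0.379 -0.117  0.025]
scene 242 172 [ 0.522 -0.299  0.15 ]
side 374.5 164 [ 0.484 -0.292  0.15 ]
side 312 177 [ 0.616 -0.197  0.11 ]
scene 272 208 [ 0.63  -0.205  0.11 ]
scene 305 262 [ 0.723 -0.118  0.02 ]
scene 400 265 [0.717 0.105 0.015]
side 240 317 [0.491 0.218 0.01 ]
side 325 305 [0.376 0.092 0.01 ]
```

```bash
python3 -m jog '[{"delta_pos":[0.9,0.6,0.1],"dr":[0,0,0.7],"fingers":1},{"delta_pos":[0.9,0.6,0.1],"dr":[0,0,0.7],"fingers":1},{"delta_pos":[0.9,0.6,0.1],"dr":[0,0,0.7],"fingers":1},{"delta_pos":[0.9,0.6,0.1],"dr":[0,0,0.7],"fingers":1},{"delta_pos":[0.9,0.6,0.1],"dr":[0,0,0.7],"fingers":1},{"delta_pos":[0.9,0.6,0.1],"dr":[0,0,0.7],"fingers":1},{"delta_pos":[0.6,1,0],"dr":[0,0,0.7],"fingers":1},{"delta_pos":[0.3,1,0],"dr":[0,0,0.7],"fingers":1}]'
```

```text
t: 0.95
eef_pos: [0.4496, -0.3911, 0.3233]
tcp_rot: [[0.449, 0.894, -0.007], [0.894, -0.449, -0.001], [-0.004, -0.005, -1.0]]
wrist_force: [1.1, -0.2, -0.2]
width: 0.0856
```

```bash
python3 -m jog '[{"delta_pos":[0,1,0],"dr":[0,0,0.7],"fingers":1},{"delta_pos":[0,1,0],"dr":[0,0,0.7],"fingers":1},{"delta_pos":[0,1,0],"dr":[0,0,0.7],"fingers":1},{"delta_pos":[0,1,0],"dr":[0,0,0.7],"fingers":1},{"delta_pos":[0,1,0],"dr":[0,0,0.7],"fingers":1},{"delta_pos":[0,1,0],"dr":[0,0,0.7],"fingers":1},{"delta_pos":[0,1,0],"dr":[0,-0.6,0],"fingers":1},{"delta_pos":[0,1,0],"dr":[0,-0.8,0],"fingers":1}]'; python3 - <<'E'
from h import *
s=bot.observe();print(s['eef_pos'],s['tcp_rot'],s['joint_pos'])
E
```

```text
t: 1.75
eef_pos: [0.4521, -0.0546, 0.3202]
tcp_rot: [[-0.152, 0.97, 0.192], [0.988, 0.155, -0.0], [-0.03, 0.189, -0.981]]
wrist_force: [0.1, 1.6, -0.2]
width: 0.0856
[ 0.45208271 -0.05457532  0.32022443] [[-1.52377136e-01  9.69538115e-01  1.91773438e-01]
 [ 9.87865833e-01  1.55309460e-01 -2.62153732e-04]
 [-3.00383970e-02  1.89406480e-01 -9.81439188e-01]] [ 0.7739095  -0.24222508 -0.59231104  1.97661493 -0.18268073  1.18102323
  0.39214663]
```

```bash
python3 -m jog '[{"delta_pos":[0.4,1,0.1],"dr":[0,-0.5,0],"fingers":1},{"delta_pos":[0.4,1,0.1],"dr":[0,-0.5,0],"fingers":1},{"delta_pos":[0.4,0.8,0],"dr":[0,-0.5,-0.3],"fingers":1},{"delta_pos":[0.3,0.2,0],"dr":[0,-0.5,-0.3],"fingers":1},{"delta_pos":[0,0,0],"dr":[0,0,0],"fingers":1}]'; python3 - <<'E'
from h import *
s=bot.observe();print(s['eef_pos'],s['tcp_rot'],s['joint_pos'])
cv2.imwrite('pics/w1.png',bot.read_camera('wrist'))
E
```

```text
t: 2.25
eef_pos: [0.5097, 0.0769, 0.3286]
tcp_rot: [[-0.059, 0.882, 0.467], [0.996, 0.085, -0.035], [-0.07, 0.463, -0.884]]
wrist_force: [0.3, -0.4, 0.5]
width: 0.0856
[0.50967192 0.07691604 0.32857804] [[-0.05895914  0.88245817  0.46668126]
 [ 0.9957864   0.08488322 -0.03470287]
 [-0.07023724  0.4626688  -0.88374448]] [ 0.54502341 -0.29320859 -0.69203651  2.0329626  -0.09457694  0.86143684
 -0.05008717]
```

View pics/w1.png

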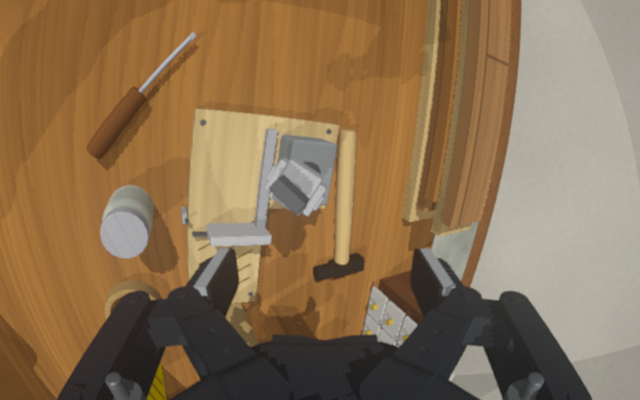

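```bash
python3 - <<'E'
import cv2
a=cv2.imread('pics/w1.png')[100:260,170:350];cv2.imwrite('pics/w1z.png',cv2.resize(a,None,fx=4.4,fy=3.7*4.4/4.4,interpolation=2))
E
```

```text
(no output)
```

View pics/w1z.png

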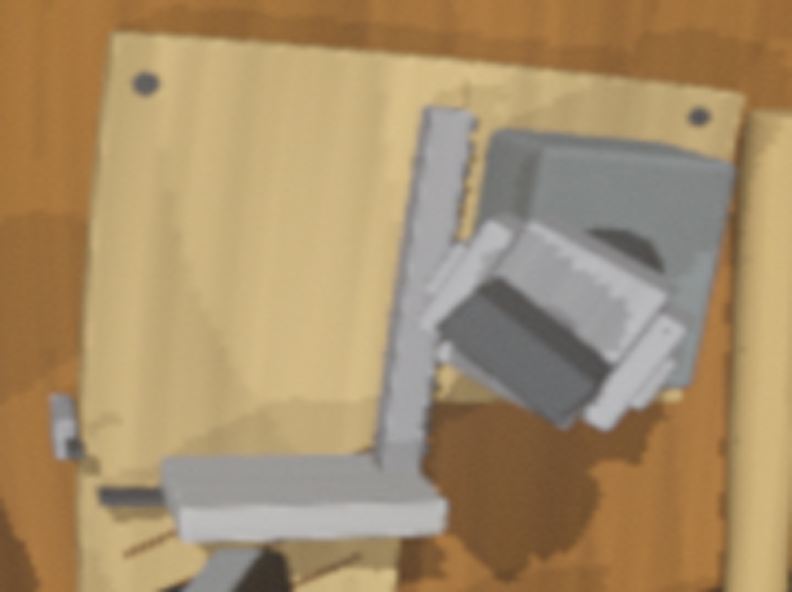

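```bash
cat > p1.py <<'E'
from h import *
P=np.array([0.50967192,0.07691604,0.32857804]);R=np.array([[-0.05895914,0.88245817,0.46668126],[0.9957864,0.08488322,-0.03470287],[-0.07023724,0.4626688,-0.88374448]])
m=bot.camera_model('wrist')
def wz(u,v,z):
    o,d=wray(u,v,P,R,m);return o+d*(z-o[2])/d[2]
c=lambda x,y:(170+x/4.4,100+y/3.7)
A=wz(*c(112,33),.022);B=wz(*c(742,93),.022);C=wz(*c(78,590),.022)
print('corners',A,B,C, 'ang from x edge',np.arctan2((B-A)[1],(B-A)[0]),'y edge',np.arctan2(-(A-C)[0],(A-C)[1]))
print('bartop',tri([wray(*c(520,350),P,R,m),ray('scene',383,182.5),ray('side',258,209)]))
# stop pointer & marker at z .032 above bench? 
print('ptr',wz(*c(101,496),.032),'mark',wz(*c(75,445),.037))
t=-0.095;x=np.array([np.cos(t),np.sin(t),0]);a=-np.sin(.6)*x+np.array([0,0,np.cos(.6)])
# directions in plane perp to a
def pl(u,v,pt):
    o,d=wray(u,v,P,R,m);return o+d*((pt-o)@a)/(d@a)
rt=np.array([0.588,0.066,0.117])+a*.009; bt=np.array([.5705,.0666,.143])+a*.008
e1=np.cos(.6)*x+np.array([0,0,np.sin(.6)]);e2=np.cross(a,e1)
for nm,p,q,pt in (('ringflat',(525,222),(670,295),rt),('bar L',(445,330),(565,425),bt),('bar T',(495,285),(612,365),bt)):
    D=pl(*c(*q),pt)-pl(*c(*p),pt);print(nm,np.linalg.norm(D),np.degrees(np.arctan2(D@e2,D@e1)))
for q in ((445,330),(565,425),(495,285),(612,365)): print(pl(*c(*q),bt))
E
python3 p1.py
```

```text
corners [0.49925237 0.13024044 0.022     ] [0.68846052 0.11265205 0.022     ] [ 0.48054175 -0.06056573  0.022     ] ang from x edge -0.092691519345551 y edge -0.09774833738900092
bartop (array([0.56887677, 0.06589821, 0.15304476]), [np.float64(0.0018122992283277246), np.float64(0.0011932797059041684), np.float64(0.001927024300229842)])
ptr [ 0.49059881 -0.01970312  0.032     ] mark [0.48453485 0.00158501 0.037     ]
ringflat 0.03630753641581881 -20.70169141746478
bar L 0.03278104122884129 -33.74468357747062
bar T 0.029418944311252533 -29.206656138819355
[0.55506425 0.06817136 0.1420785 ]
[0.57573259 0.04790982 0.1574696 ]
[0.56331378 0.08005858 0.14692544]
[0.58305013 0.06375765 0.16142477]
```

```bash
cat >> h.py <<'E'
from scipy.spatial.transform import Rotation as Ro
T=-0.095
JX=np.array([np.cos(T),np.sin(T),0]);JY=np.array([-np.sin(T),np.cos(T),0]);JZ=np.array([0,0,1.])
AX=-np.sin(.6)*JX+np.cos(.6)*JZ
E1=np.cos(.6)*JX+np.sin(.6)*JZ;E2=np.cross(AX,E1)
def tool(yangle): # tool z=-AX, tool y at yangle deg in (E1,E2)
    y=np.cos(np.radians(yangle))*E1+np.sin(np.radians(yangle))*E2
    z=-AX;return np.column_stack([np.cross(y,z),y,z])
def plan(Pt,Rt):
    s=bot.observe();d=(np.asarray(Pt)-s['eef_pos'])/.04
    r=np.degrees(Ro.from_matrix(Rt@s['tcp_rot'].T).as_rotvec())/8
    print('dpos units',d.round(2),'dr units',r.round(2),'|dr|',np.linalg.norm(r).round(2),'q',s['joint_pos'].round(2))
E
python3 - <<'E'
from h import *
s=bot.observe();y=s['tcp_rot'][:,1];print('cur y ang',np.degrees(np.arctan2(y@E2,y@E1)))
plan(np.array([.569,.0655,.1525])+AX*.11,tool(-111)); plan(np.array([.569,.0655,.1525])+AX*.11,tool(-50));plan(np.array([.569,.0655,.1525])+AX*.11,tool(0))
E
```

```text
cur y ang 9.728911396868902
dpos units [-0.06 -0.12 -2.14] dr units [  7.68  -1.15 -12.94] |dr| 15.09 q [ 0.55 -0.29 -0.69  2.03 -0.1   0.86 -0.05]
dpos units [-0.06 -0.12 -2.14] dr units [ 3.72 -1.07 -6.42] |dr| 7.5 q [ 0.55 -0.29 -0.69  2.03 -0.1   0.86 -0.05]
dpos units [-0.06 -0.12 -2.14] dr units [ 0.49 -0.86 -1.07] |dr| 1.46 q [ 0.55 -0.29 -0.69  2.03 -0.1   0.86 -0.05]
```

```bash
python3 -m jog '[{"delta_pos":[0,0,-0.2],"dr":[0.5,-0.08,-0.85],"fingers":1},{"delta_pos":[0,0,-0.2],"dr":[0.5,-0.08,-0.85],"fingers":1},{"delta_pos":[0,0,-0.2],"dr":[0.5,-0.08,-0.85],"fingers":1},{"delta_pos":[0,0,-0.2],"dr":[0.5,-0.08,-0.85],"fingers":1},{"delta_pos":[0,0,-0.2],"dr":[0.5,-0.08,-0.85],"fingers":1},{"delta_pos":[0,0,-0.2],"dr":[0.5,-0.08,-0.85],"fingers":1},{"delta_pos":[0,0,0],"dr":[0.5,-0.08,-0.85],"fingers":1},{"delta_pos":[0,0,0],"dr":[0.5,-0.08,-0.85],"fingers":1}]'; python3 - <<'E'
from h import *
plan(np.array([.569,.0655,.1525])+AX*.11,tool(-111))
E
```

```text
t: 3.1
eef_pos: [0.5076, 0.0632, 0.2778]
tcp_rot: [[0.758, 0.406, 0.511], [0.481, -0.877, -0.017], [0.441, 0.258, -0.86]]
wrist_force: [0.5, -0.6, 0.7]
width: 0.0857
dpos units [-0.01  0.2  -0.86] dr units [ 3.44 -0.65 -5.85] |dr| 6.81 q [ 0.58 -0.3  -0.71  2.15 -0.15  0.69 -1.14]
```

```bash
python3 - <<'E'
from h import *
print(bot.observe()['joint_pos'])
E
python3 -m jog '[{"delta_pos":[0.2,0,0],"dr":[0.5,-0.1,-0.85],"fingers":1},{"delta_pos":[0.2,0.1,-0.2],"dr":[0.5,-0.1,-0.85],"fingers":1}]'
python3 - <<'E'
from h import *
print(bot.observe()['joint_pos'])
E
```

```text
[ 0.58457783 -0.29636679 -0.710767    2.15122489 -0.14968655  0.69007855
 -1.14039679]
t: 3.3
eef_pos: [0.5234, 0.0632, 0.2699]
tcp_rot: [[0.833, 0.166, 0.527], [0.21, -0.977, -0.024], [0.512, 0.13, -0.849]]
wrist_force: [-0.0, 0.3, -0.3]
width: 0.0856
[ 0.68230678 -0.26855656 -0.80843946  2.14257947 -0.1414017   0.64047006
 -1.43877755]
```

```bash
python3 -m jog '[{"delta_pos":[0,0,0],"dr":[0.5,-0.1,-0.85],"fingers":1},{"delta_pos":[0,0.1,0],"dr":[0.5,-0.1,-0.85],"fingers":1},{"delta_pos":[0,0,0],"dr":[0.5,-0.1,-0.85],"fingers":1},{"delta_pos":[0,0,0],"dr":[0.5,-0.1,-0.85],"fingers":1},{"delta_pos":[0,0,0],"dr":[0.4,0,-0.6],"fingers":1},{"delta_pos":[0,0,0],"dr":[0,0,0],"fingers":1}]'
python3 - <<'E'
from h import *
plan(np.array([.569,.0655,.1525])+AX*.11,tool(-111))
s=bot.observe(); np.savez('w2.npz',P=s['eef_pos'],R=s['tcp_rot'])
im=bot.read_camera('wrist');cv2.imwrite('pics/w2.png',im)
E
```

```text
t: 3.9
eef_pos: [0.5221, 0.056, 0.2675]
tcp_rot: [[0.733, -0.413, 0.541], [-0.461, -0.886, -0.052], [0.501, -0.211, -0.84]]
wrist_force: [-1.0, -0.2, 0.2]
width: 0.0853
dpos units [-0.37  0.39 -0.61] dr units [-0.15 -0.17  0.2 ] |dr| 0.3 q [ 0.73 -0.29 -0.85  2.16 -0.14  0.62 -2.13]
```

View pics/w2.png

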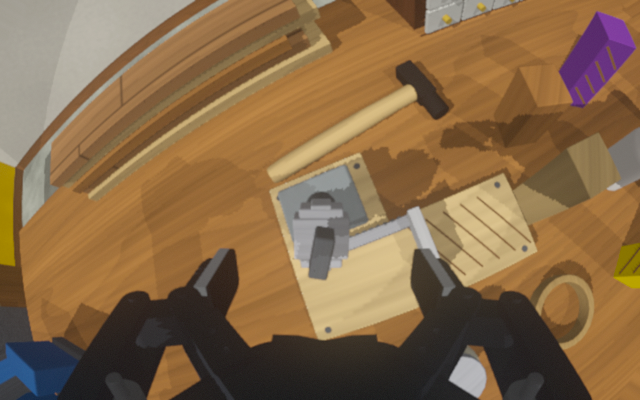

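```bash
python3 - <<'E'
import cv2
a=cv2.imread('pics/w2.png')[170:300,260:390];cv2.imwrite('pics/w2z.png',cv2.resize(a,None,fx=4.6,fy=4.6,interpolation=2))
E
```

```text
(no output)
```

View pics/w2z.png

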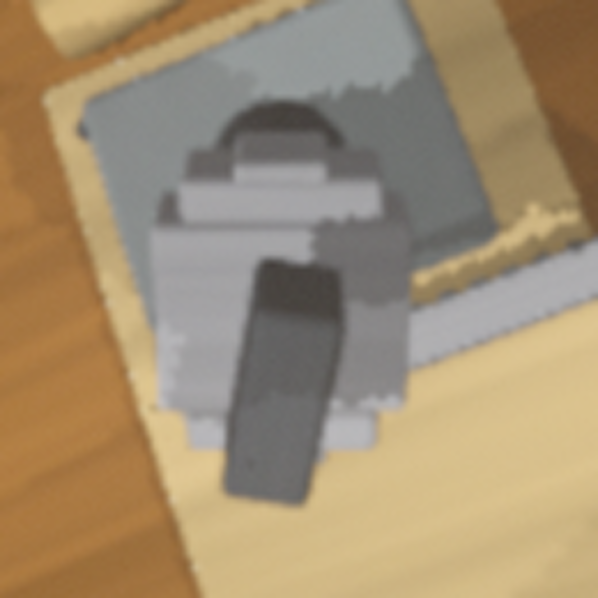

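```bash
cat > p2.py <<'E'
from h import *
d=np.load('w2.npz');m=bot.camera_model('wrist')
P1=np.array([0.50967192,0.07691604,0.32857804]);R1=np.array([[-0.05895914,0.88245817,0.46668126],[0.9957864,0.08488322,-0.03470287],[-0.07023724,0.4626688,-0.88374448]])
ob=[(wray(321.4,239.1,d['P'],d['R'],m),.009),(wray(321.7,258.3,d['P'],d['R'],m),.041),(wray(170+520/4.4,100+350/3.7,P1,R1,m),.041),
 (ray('scene',383,182.5),.041),(ray('side',258,209),.041),(ray('scene',382,198),.0),(ray('side',251.8,221.6),.0)]
for sel in (ob,ob[:2],ob[:3]):
    sh=[((o-h*AX,dd)) for (o,dd),h in sel]
    print(tri(sh))
r,_=tri([((o-h*AX,dd)) for (o,dd),h in ob])
print('foot z',(r-.071*AX))
y=d['R'][:,1];print(np.degrees(np.arctan2(y@E2,y@E1)))
E
python3 p2.py
```

```text
(array([0.59077701, 0.06364331, 0.11802082]), [np.float64(0.002880657330377914), np.float64(0.002961348726733759), np.float64(0.0020854177483351304), np.float64(0.0009058192209624943), np.float64(0.0035556186759806), np.float64(0.0020922325093350874), np.float64(0.0036728420125101188)])
(array([0.59038037, 0.06253781, 0.11013824]), [np.float64(8.247034835473316e-05), np.float64(8.247034835475722e-05)])
(array([0.59099517, 0.06237645, 0.11496057]), [np.float64(0.0015692769572068692), np.float64(0.001506147562554908), np.float64(0.0030576616009414647)])
foot z [0.63068586 0.05984052 0.05942199]
-112.9058252640605
```

```bash
python3 - <<'E'
from h import *
r=np.array([.5908,.0632,.1175])
plan(r+.115*AX,tool(-112));plan(r+.053*AX,tool(-112))
E
```

```text
dpos units [ 0.1   0.34 -1.38] dr units [-0.07 -0.18  0.09] |dr| 0.21 q [ 0.73 -0.29 -0.85  2.16 -0.14  0.62 -2.13]
dpos units [ 0.97  0.26 -2.65] dr units [-0.07 -0.18  0.09] |dr| 0.21 q [ 0.73 -0.29 -0.85  2.16 -0.14  0.62 -2.13]
```

```bash
python3 -m jog '[{"delta_pos":[0.1,0.17,-0.7],"dr":[-0.07,-0.18,0.09],"fingers":1},{"delta_pos":[0,0.17,-0.7],"dr":[0,0,0],"fingers":1},{"delta_pos":[0,0,0],"dr":[0,0,0],"fingers":1}]'
python3 - <<'E'
from h import *
r=np.array([.5908,.0632,.1175])
plan(r+.115*AX,tool(-112));plan(r+.053*AX,tool(-112))
s=bot.observe(); np.savez('w3.npz',P=s['eef_pos'],R=s['tcp_rot'])
im=bot.read_camera('wrist');cv2.imwrite('pics/w3.png',im)
a=im[160:340,220:440];cv2.imwrite('pics/w3z.png',cv2.resize(a,None,fx=3.3,fy=3.3,interpolation=2))
for h in (-.009,.009,.041): print(h,(wproj(r+h*AX,s['eef_pos'],s['tcp_rot'],bot.camera_model('wrist'))-[220,160])*3.3)
E
```

```text
t: 4.25
eef_pos: [0.5269, 0.0669, 0.2117]
tcp_rot: [[0.727, -0.392, 0.564], [-0.44, -0.896, -0.056], [0.527, -0.207, -0.824]]
wrist_force: [0.1, -0.5, -0.2]
width: 0.0855
dpos units [-0.02  0.06  0.02] dr units [ 0.04  0.01 -0.03] |dr| 0.05 q [ 0.84 -0.22 -1.03  2.23 -0.    0.45 -2.27]
dpos units [ 0.85 -0.02 -1.26] dr units [ 0.04  0.01 -0.03] |dr| 0.05 q [ 0.84 -0.22 -1.03  2.23 -0.    0.45 -2.27]
-0.009 [325.30189715 200.91341678]
0.009 [323.73209075 235.38544046]
0.041 [320.19839434 313.91000155]
```

View pics/w3z.png

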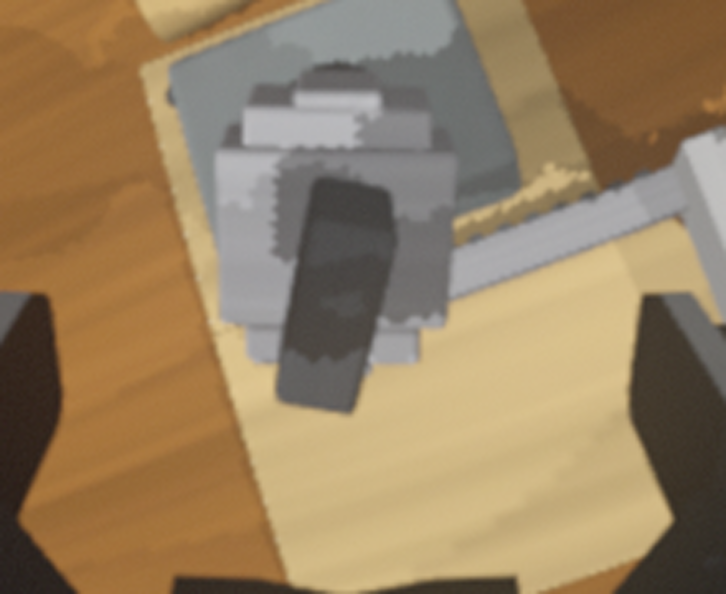

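```bash
python3 -m jog '[{"delta_pos":[0.28,0.01,-0.42],"dr":[0.02,0,-0.01],"fingers":1},{"delta_pos":[0.28,0.01,-0.42],"dr":[0.02,0,0],"fingers":1},{"delta_pos":[0.28,0.01,-0.42],"dr":[0,0,0],"fingers":1},{"delta_pos":[0,0,0],"dr":[0,0,0],"fingers":1}]'
python3 - <<'E'
from h import *
r=np.array([.5908,.0632,.1175])
plan(r+.053*AX,tool(-112))
s=bot.observe();print(s['wrist_force'],s['ft_torque'])
im=bot.read_camera('wrist');cv2.imwrite('pics/w4.png',im)
E
```

```text
t: 4.7
eef_pos: [0.5564, 0.0555, 0.1806]
tcp_rot: [[0.721, -0.398, 0.567], [-0.447, -0.893, -0.058], [0.53, -0.211, -0.821]]
wrist_force: [-0.6, -0.2, -0.6]
width: 0.0854
dpos units [ 0.11  0.26 -0.48] dr units [0.02 0.05 0.03] |dr| 0.06 q [ 0.91 -0.01 -1.13  2.2   0.46  0.4  -2.66]
[-0.63025635 -0.17450258 -0.5544684 ] [0.04911212 0.58824291 0.03587974]
```

View pics/w4.png

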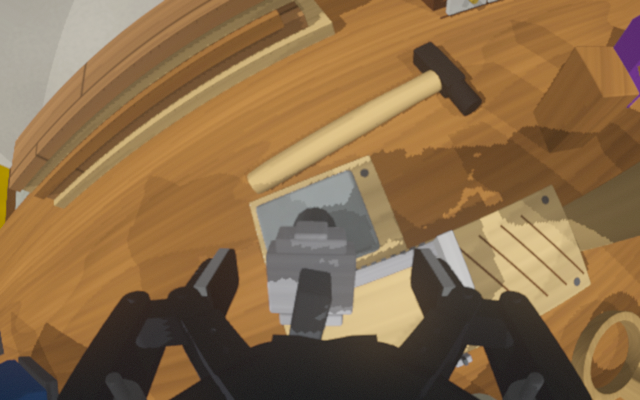

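```bash
python3 -m jog '[{"delta_pos":[-0.25,0.1,0.5],"dr":[0,0,0],"fingers":1},{"delta_pos":[-0.25,0.1,0.5],"dr":[0,0,0],"fingers":1},{"delta_pos":[-0.25,0.1,0.3],"dr":[-0.56,0.05,0.82],"fingers":1},{"delta_pos":[0,0,0.2],"dr":[-0.56,0.05,0.82],"fingers":1},{"delta_pos":[0,0,0],"dr":[-0.56,0.05,0.82],"fingers":1},{"delta_pos":[0,0,0],"dr":[-0.56,0.05,0.82],"fingers":1},{"delta_pos":[0,0,0],"dr":[-0.56,0.05,0.82],"fingers":1},{"delta_pos":[0,0,0],"dr":[-0.56,0.05,0.82],"fingers":1}]'
python3 - <<'E'
from h import *
r=np.array([.5908,.0632,.1175])
plan(r+.125*AX,tool(65))
E
```

```text
t: 5.55
eef_pos: [0.5294, 0.0743, 0.2567]
tcp_rot: [[0.749, 0.307, 0.587], [0.402, -0.915, -0.035], [0.527, 0.263, -0.808]]
wrist_force: [-0.1, 0.9, 0.2]
width: 0.0851
dpos units [-0.22 -0.11 -0.9 ] dr units [-9.17  0.82 12.91] |dr| 15.86 q [ 0.51 -0.24 -0.71  2.19  0.04  0.52 -1.44]
```

```bash
python3 -m jog '[{"delta_pos":[0,0,0],"dr":[-0.57,0.05,0.82],"fingers":1},{"delta_pos":[0,0,0],"dr":[-0.57,0.05,0.82],"fingers":1},{"delta_pos":[0,0,0],"dr":[-0.57,0.05,0.82],"fingers":1},{"delta_pos":[0,0,0],"dr":[-0.57,0.05,0.82],"fingers":1},{"delta_pos":[0,0,0],"dr":[-0.57,0.05,0.82],"fingers":1},{"delta_pos":[0,0,0],"dr":[-0.57,0.05,0.82],"fingers":1},{"delta_pos":[0,0,0],"dr":[-0.57,0.05,0.82],"fingers":1},{"delta_pos":[0,0,0],"dr":[-0.57,0.05,0.82],"fingers":1}]'
python3 -m jog '[{"delta_pos":[0,0,0],"dr":[-0.57,0.05,0.82],"fingers":1},{"delta_pos":[0,0,0],"dr":[-0.57,0.05,0.82],"fingers":1},{"delta_pos":[0,0,0],"dr":[-0.57,0.05,0.82],"fingers":1},{"delta_pos":[0,0,0],"dr":[-0.57,0.05,0.82],"fingers":1},{"delta_pos":[0,0,0],"dr":[-0.57,0.05,0.82],"fingers":1},{"delta_pos":[0,0,0],"dr":[-0.57,0.05,0.82],"fingers":1}]'
python3 - <<'E'
from h import *
r=np.array([.5908,.0632,.1175])
plan(r+.115*AX,tool(68))
E
```

```text
t: 6.35
eef_pos: [0.53, 0.0836, 0.2761]
tcp_rot: [[-0.018, 0.816, 0.578], [1.0, 0.02, 0.004], [-0.008, 0.578, -0.816]]
wrist_force: [-0.5, -0.3, 0.5]
width: 0.0852
t: 6.95
eef_pos: [0.5297, 0.0905, 0.2909]
tcp_rot: [[-0.659, 0.513, 0.55], [0.622, 0.783, 0.016], [-0.423, 0.352, -0.835]]
wrist_force: [0.2, 0.3, 0.7]
width: 0.0854
dpos units [-0.09 -0.53 -1.96] dr units [-1.24 -0.08  0.97] |dr| 1.58 q [ 0.05 -0.22 -0.3   2.13  0.11  0.65  0.57]
```

```bash
python3 -m jog '[{"delta_pos":[0,-0.2,-0.6],"dr":[-0.62,-0.04,0.48],"fingers":1},{"delta_pos":[0,-0.2,-0.7],"dr":[-0.62,-0.04,0.48],"fingers":1},{"delta_pos":[-0.05,-0.15,-0.65],"dr":[0,0,0],"fingers":1},{"delta_pos":[0,0,0],"dr":[0,0,0],"fingers":1}]'
python3 - <<'E'
from h import *
r=np.array([.5908,.0632,.1175])
plan(r+.115*AX,tool(68));plan(r+.053*AX,tool(68))
s=bot.observe(); np.savez('w5.npz',P=s['eef_pos'],R=s['tcp_rot'])
im=bot.read_camera('wrist');cv2.imwrite('pics/w5.png',im)
for h in (-.009,.009,.041): print(h,(wproj(r+h*AX,s['eef_pos'],s['tcp_rot'],bot.camera_model('wrist'))))
E
```

```text
t: 7.35
eef_pos: [0.5293, 0.0727, 0.2223]
tcp_rot: [[-0.727, 0.376, 0.575], [0.432, 0.901, -0.043], [-0.534, 0.217, -0.817]]
wrist_force: [-0.9, 0.3, -0.4]
width: 0.0856
dpos units [-0.08 -0.08 -0.25] dr units [ 0.    0.11 -0.13] |dr| 0.17 q [ 0.08 -0.15 -0.35  2.23  0.33  0.49  0.58]
dpos units [ 0.79 -0.17 -1.53] dr units [ 0.    0.11 -0.13] |dr| 0.17 q [ 0.08 -0.15 -0.35  2.23  0.33  0.49  0.58]
-0.009 [314.1793318  204.41089925]
0.009 [313.77916224 213.55643203]
0.041 [312.88863237 234.38893617]
```

View pics/w5.png

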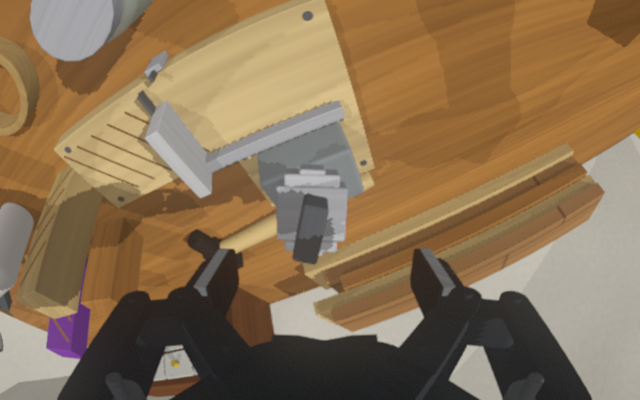

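```bash
python3 -m jog '[{"delta_pos":[0.2,-0.04,-0.4],"dr":[0,0.1,-0.1],"fingers":1},{"delta_pos":[0.2,-0.04,-0.4],"dr":[0,0,0],"fingers":1},{"delta_pos":[0.2,-0.04,-0.4],"dr":[0,0,0],"fingers":1},{"delta_pos":[0.2,-0.04,-0.35],"dr":[0,0,0],"fingers":1},{"delta_pos":[0,0,0],"dr":[0,0,0],"fingers":1}]'
python3 - <<'E'
from h import *
r=np.array([.5908,.0632,.1175])
plan(r+.053*AX,tool(68))
s=bot.observe();print(s['wrist_force'],s['ft_torque'])
im=bot.read_camera('wrist');cv2.imwrite('pics/w6.png',im)
E
```

```text
t: 7.9
eef_pos: [0.5716, 0.0715, 0.1786]
tcp_rot: [[-0.714, 0.382, 0.587], [0.443, 0.896, -0.044], [-0.543, 0.228, -0.808]]
wrist_force: [-0.7, -0.4, -0.3]
width: 0.0858
dpos units [-0.27 -0.14 -0.43] dr units [-0.04  0.22 -0.06] |dr| 0.23 q [ 0.12  0.01 -0.39  2.2   0.57  0.39  0.36]
[-0.6605908  -0.42479591 -0.30892395] [0.04972431 0.66442573 0.00083752]
```

View pics/w6.png

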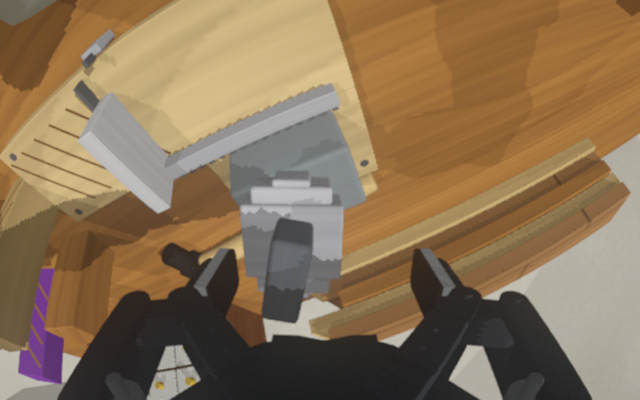

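```bash
python3 -m jog '[{"delta_pos":[-0.14,-0.07,-0.2],"dr":[-0.04,0.2,-0.06],"fingers":1},{"delta_pos":[-0.13,-0.07,-0.15],"dr":[0,0,0],"fingers":1},{"delta_pos":[0,0,0],"dr":[0,0,0],"fingers":1}]'
python3 - <<'E'
from h import *
r=np.array([.5908,.0632,.1175])
plan(r+.053*AX,tool(68))
s=bot.observe();print(s['wrist_force'],s['ft_torque'])
E
```

```text
t: 8.25
eef_pos: [0.5619, 0.0671, 0.1701]
tcp_rot: [[-0.722, 0.394, 0.569], [0.446, 0.894, -0.053], [-0.53, 0.216, -0.82]]
wrist_force: [0.2, -0.4, -0.1]
width: 0.0855
dpos units [-0.02 -0.03 -0.22] dr units [-0.    0.06 -0.  ] |dr| 0.06 q [ 0.12  0.01 -0.39  2.21  0.56  0.4   0.36]
[ 0.23077934 -0.42220269 -0.14536681] [0.02064098 0.67602812 0.03576349]
```

```bash
python3 -m jog '[{"delta_pos":[0,-0.03,-0.3],"dr":[0,0.06,0],"fingers":1},{"delta_pos":[0,0,0],"dr":[0,0,0],"fingers":1}]'
python3 - <<'E'
from h import *
r=np.array([.5908,.0632,.1175])
plan(r+.053*AX,tool(68))
s=bot.observe();print(s['wrist_force'],s['ft_torque'])
im=bot.read_camera('wrist')[150:350,200:460];cv2.imwrite('pics/w7.png',cv2.resize(im,None,fx=3,fy=3))
E
```

```text
t: 8.45
eef_pos: [0.5617, 0.0658, 0.1591]
tcp_rot: [[-0.725, 0.395, 0.564], [0.445, 0.894, -0.053], [-0.525, 0.213, -0.824]]
wrist_force: [0.2, -0.2, -0.1]
width: 0.0857
dpos units [-0.02  0.    0.05] dr units [-0.    0.02 -0.  ] |dr| 0.02 q [ 0.12  0.03 -0.38  2.22  0.59  0.38  0.33]
[ 0.20005309 -0.20697229 -0.10722965] [ 0.07460618  0.62784047 -0.01887801]
```

View pics/w7.png

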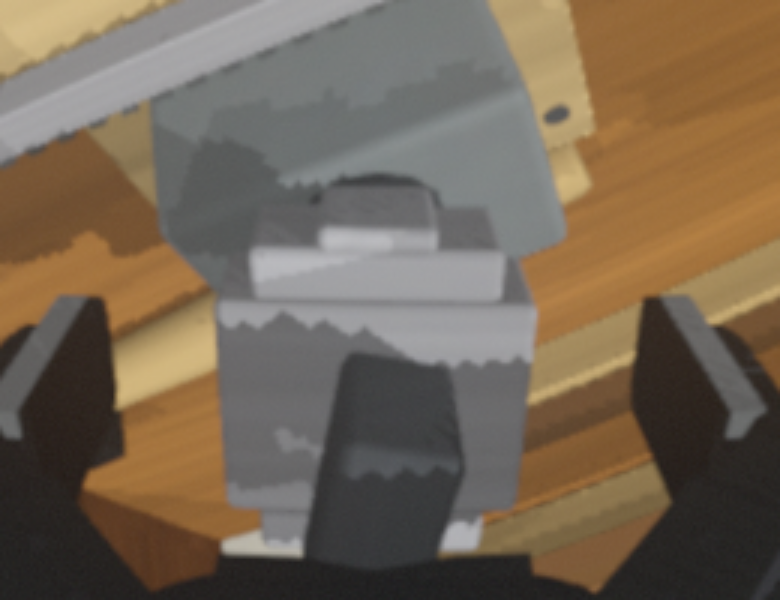

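```bash
python3 -m jog '[{"delta_pos":[0,0,0],"dr":[0,0,0],"fingers":0},{"delta_pos":[0,0,0],"dr":[0,0,0],"fingers":0},{"delta_pos":[0,0,0],"dr":[0,0,0],"fingers":0},{"delta_pos":[0,0,0],"dr":[0,0,0],"fingers":0},{"delta_pos":[0,0,0],"dr":[0,0,0],"fingers":0}]'
python3 - <<'E'
from h import *
r=np.array([.5908,.0632,.1175])
plan(r+.053*AX,tool(68))
s=bot.observe();print(s['wrist_force'],s['ft_torque'],s['width'])
im=bot.read_camera('wrist')[150:350,200:460];cv2.imwrite('pics/w8.png',cv2.resize(im,None,fx=3,fy=3))
E
```

```text
t: 9.0
eef_pos: [0.5621, 0.065, 0.1618]
tcp_rot: [[-0.723, 0.396, 0.566], [0.446, 0.893, -0.056], [-0.528, 0.212, -0.823]]
wrist_force: [4.0, 0.4, -4.4]
width: 0.0429
dpos units [-0.03  0.03 -0.02] dr units [0.01 0.03 0.01] |dr| 0.04 q [ 0.12  0.02 -0.38  2.22  0.59  0.39  0.33]
[ 3.95771075  0.39518533 -4.39316174] [0.08658376 0.53885059 0.09240264] 0.0428838417234609
```

View pics/w8.png

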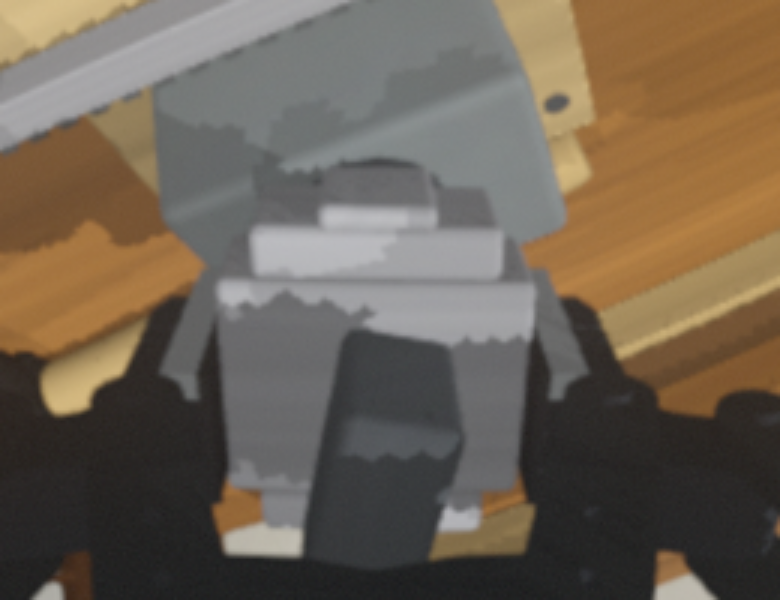

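```bash
python3 -m jog '[{"delta_pos":[0,0,0],"dr":[-0.45,0.04,0.66],"fingers":0},{"delta_pos":[0,0,0],"dr":[-0.45,0.04,0.66],"fingers":0},{"delta_pos":[0,0,0],"dr":[-0.45,0.04,0.66],"fingers":0}]'
cat > st.py <<'E'
from h import *
import sys
s=bot.observe();y=s['tcp_rot'][:,1];print('yang',np.degrees(np.arctan2(y@E2,y@E1)).round(2),'F',s['wrist_force'].round(1),'T',s['ft_torque'].round(2),'Tax',(s['ft_torque']@AX).round(2),'w',s['width'].round(4),'q',s['joint_pos'].round(2),'tilt',np.degrees(np.arccos(-s['tcp_rot'][:,2]@AX)).round(2))
print('P',s['eef_pos'].round(4),'jig',)
E
python3 st.py
```

```text
t: 9.35
eef_pos: [0.5623, 0.0655, 0.1619]
tcp_rot: [[-0.814, 0.128, 0.567], [0.119, 0.992, -0.053], [-0.569, 0.024, -0.822]]
wrist_force: [-0.8, 1.2, 0.6]
width: 0.0432Traceback (most recent call last):
  File "st.py", line 3, in <module>
    s=bot.observe();y=s['tcp_rot'][:,1];print('yang',np.degrees(np.arctan2(y@E2,y@E1)).round(2),'F',s['wrist_force'].round(1),'T',s['ft_torque'].round(2),'Tax',(s['ft_torque']@AX).round(2),'w',s['width'].round(4),'q',s['joint_pos'].round(2),'tilt',np.degrees(np.arccos(-s['tcp_rot'][:,2]@AX)).round(2))
                                                                                                                                                                                                 ^^^^^^^^^^^^^^^^
AttributeError: 'float' object has no attribute 'round'
```

```bash
sed -i "s/s\['width'\].round(4)/round(float(s['width']),4)/" st.py
python3 -m jog '[{"delta_pos":[0,0,0],"dr":[-0.45,0.04,0.66],"fingers":0},{"delta_pos":[0,0,0],"dr":[-0.45,0.04,0.66],"fingers":0},{"delta_pos":[0,0,0],"dr":[-0.45,0.04,0.66],"fingers":0},{"delta_pos":[0,0,0],"dr":[-0.4,0.04,0.6],"fingers":0},{"delta_pos":[0,0,0],"dr":[0,0,0],"fingers":0}]'
python3 st.py
```

```text
t: 9.85
eef_pos: [0.5622, 0.0662, 0.1618]
tcp_rot: [[-0.787, -0.244, 0.567], [-0.327, 0.944, -0.048], [-0.523, -0.223, -0.823]]
wrist_force: [0.8, 0.5, -0.5]
width: 0.0435
yang 113.58 F [ 0.8  0.5 -0.5] T [-0.27  0.59  0.02] Tax 0.2 w 0.0435 q [ 0.14  0.02 -0.4   2.22  0.58  0.38  1.15] tilt 0.43
P [0.5622 0.0662 0.1618] jig
```

```bash

python3 -m jog '[{"delta_pos":[0,0,0],"dr":[0,0,0],"fingers":1},{"delta_pos":[0,0,0],"dr":[0,0,0],"fingers":1},{"delta_pos":[0,0,0],"dr":[0,0,0],"fingers":1},{"delta_pos":[-0.25,0.02,0.36],"dr":[0,0,0],"fingers":1},{"delta_pos":[-0.25,0.02,0.36],"dr":[0,0,0],"fingers":1},{"delta_pos":[0,0,0],"dr":[0,0,0],"fingers":1}]'
python3 st.py
python3 - <<'E'
from h import *
r=np.array([.5914,.0632,.1181])
plan(r+.09*AX,tool(58))
s=bot.observe();np.savez('w9.npz',P=s['eef_pos'],R=s['tcp_rot'])
im=bot.read_camera('wrist');cv2.imwrite('pics/w9.png',im)
E
```

```text
t: 10.45
eef_pos: [0.5422, 0.0681, 0.1914]
tcp_rot: [[-0.789, -0.238, 0.567], [-0.319, 0.947, -0.047], [-0.525, -0.218, -0.823]]
wrist_force: [0.3, 0.4, 0.3]
width: 0.0852
yang 113.11 F [0.3 0.4 0.3] T [0.06 0.58 0.07] Tax 0.05 w 0.0852 q [ 0.14 -0.07 -0.41  2.23  0.42  0.43  1.28] tilt 0.47
P [0.5422 0.0681 0.1914] jig
dpos units [-0.03 -0.    0.03] dr units [ 3.85 -0.31 -5.7 ] |dr| 6.89 q [ 0.14 -0.07 -0.41  2.23  0.42  0.43  1.28]
```

View pics/w9.png

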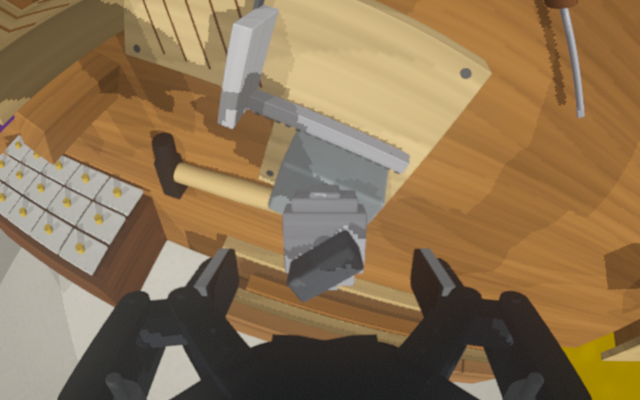

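```bash

python3 -m jog '[{"delta_pos":[0,0,0],"dr":[0.56,-0.045,-0.83],"fingers":1},{"delta_pos":[0,0,0],"dr":[0.56,-0.045,-0.83],"fingers":1},{"delta_pos":[0,0,0],"dr":[0.56,-0.045,-0.83],"fingers":1},{"delta_pos":[0,0,0],"dr":[0.56,-0.045,-0.83],"fingers":1},{"delta_pos":[0,0,0],"dr":[0.56,-0.045,-0.83],"fingers":1},{"delta_pos":[0,0,0],"dr":[0.56,-0.045,-0.83],"fingers":1},{"delta_pos":[0,0,0],"dr":[0.3,-0.02,-0.45],"fingers":1},{"delta_pos":[0,0,0],"dr":[0,0,0],"fingers":1}]'
python3 st.py
python3 - <<'E'
from h import *
r=np.array([.5914,.0632,.1181])
plan(r+.09*AX,tool(58))
s=bot.observe();np.savez('w10.npz',P=s['eef_pos'],R=s['tcp_rot'])
im=bot.read_camera('wrist');cv2.imwrite('pics/w10.png',im)
E
```

```text
t: 11.3
eef_pos: [0.5433, 0.0667, 0.1846]
tcp_rot: [[-0.652, 0.515, 0.556], [0.59, 0.805, -0.053], [-0.475, 0.293, -0.83]]
wrist_force: [-0.7, -0.6, 1.0]
width: 0.0854
yang 58.28 F [-0.7 -0.6  1. ] T [0.07 0.54 0.05] Tax 0.03 w 0.0854 q [ 0.21 -0.05 -0.48  2.23  0.43  0.44  0.31] tilt 0.43
P [0.5433 0.0667 0.1846] jig
dpos units [-0.06  0.03  0.19] dr units [ 0.02 -0.06 -0.03] |dr| 0.06 q [ 0.21 -0.05 -0.48  2.23  0.43  0.44  0.31]
```

View pics/w10.png

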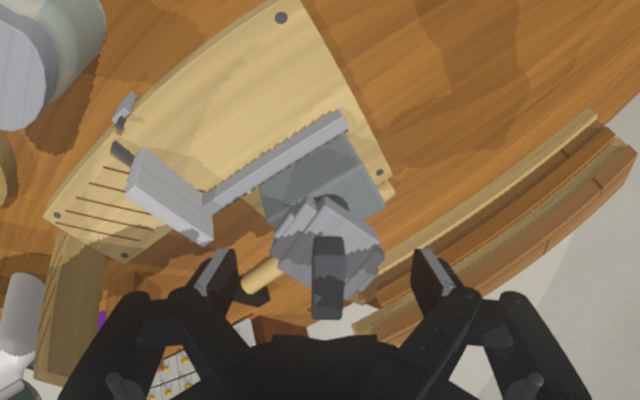

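```bash

python3 -m jog '[{"delta_pos":[-0.05,0.03,0.2],"dr":[0,0,0],"fingers":1},{"delta_pos":[0,0,0],"dr":[0,0,0],"fingers":0},{"delta_pos":[0,0,0],"dr":[0,0,0],"fingers":0},{"delta_pos":[0,0,0],"dr":[0,0,0],"fingers":0},{"delta_pos":[0,0,0],"dr":[0,0,0],"fingers":0},{"delta_pos":[0,0,0],"dr":[0,0,0],"fingers":0},{"delta_pos":[0,0,0],"dr":[0,0,0],"fingers":0},{"delta_pos":[0,0,0],"dr":[0,0,0],"fingers":0}]'
python3 st.py
python3 - <<'E'
from h import *
r=np.array([.5914,.0632,.1181])
plan(r+.087*AX,tool(58))
s=bot.observe();np.savez('w11.npz',P=s['eef_pos'],R=s['tcp_rot'])
im=bot.read_camera('wrist');cv2.imwrite('pics/w11.png',im)
E
```

```text
t: 12.15
eef_pos: [0.5412, 0.0679, 0.1905]
tcp_rot: [[-0.658, 0.511, 0.554], [0.584, 0.81, -0.053], [-0.476, 0.289, -0.831]]
wrist_force: [-0.2, 0.3, 1.1]
width: 0.0131
yang 58.72 F [-0.2  0.3  1.1] T [0.13 0.57 0.08] Tax 0.02 w 0.0131 q [ 0.21 -0.07 -0.47  2.22  0.4   0.45  0.34] tilt 0.57
P [0.5412 0.0679 0.1905] jig
dpos units [ 0.03 -0.   -0.01] dr units [ 0.04 -0.08 -0.07] |dr| 0.11 q [ 0.21 -0.07 -0.47  2.22  0.4   0.45  0.34]
```

View pics/w11.png

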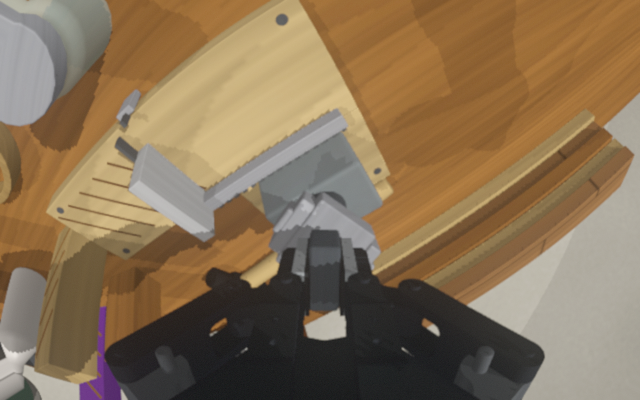

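```bash
python3 - <<'E'
import cv2
a=cv2.imread('pics/w11.png')[75:175,90:190];cv2.imwrite('pics/w11z.png',cv2.resize(a,None,fx=6,fy=6,interpolation=2))
E
```

```text
(no output)
```

View pics/w11z.png

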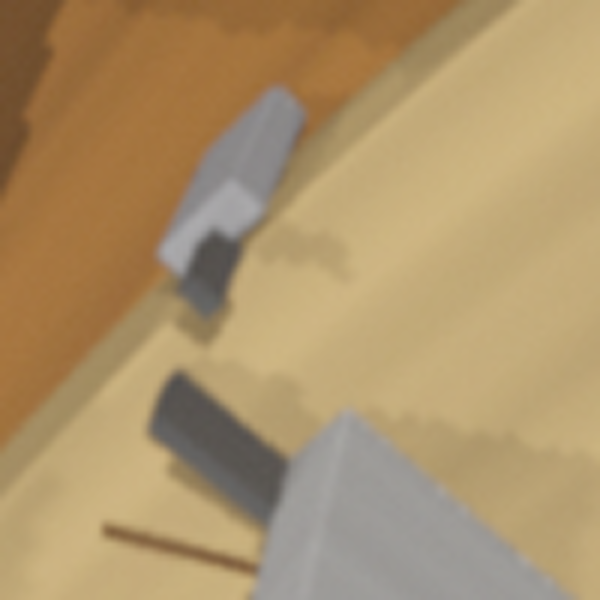

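```bash
cat >> h.py <<'E'
J0=np.array([.4993,.1310,0])+.05*JX-.17*JY
def J(x,y,z): return J0+JX*x+JY*y+JZ*z
E
python3 - <<'E'
from h import *
d=np.load('w11.npz');m=bot.camera_model('wrist');print(J0)
f=lambda p:((wproj(p,d['P'],d['R'],m)-[90,75])*6).round(0)
for y in (.03,.04,.05):
  for z in (.022,.032,.037): print('mark',y,z,f(J(-.051,y,z)))
for y in (.01,.02,.03):
  for z in (.022,.032): print('ptr',y,z,f(J(-.045,y,z)))
print('corners',wproj(J(-.05,-.1,.022),d['P'],d['R'],m),wproj(J(.05,-.1,.022),d['P'],d['R'],m),wproj(J(-.05,.17,.022),d['P'],d['R'],m))
E
```

```text
[ 0.53294883 -0.04297631  0.        ]
mark 0.03 0.022 [199. 271.]
mark 0.03 0.032 [180. 317.]
mark 0.03 0.037 [170. 341.]
mark 0.04 0.022 [253. 219.]
mark 0.04 0.032 [235. 263.]
mark 0.04 0.037 [226. 287.]
mark 0.05 0.022 [311. 165.]
mark 0.05 0.032 [294. 207.]
mark 0.05 0.037 [285. 230.]
ptr 0.01 0.022 [134. 402.]
ptr 0.01 0.032 [115. 451.]
ptr 0.02 0.022 [183. 353.]
ptr 0.02 0.032 [165. 401.]
ptr 0.03 0.022 [234. 303.]
ptr 0.03 0.032 [217. 350.]
corners [ 45.51359173 211.10996915] [125.82346514 259.32977446] [294.88680632  -7.04215154]
```

```bash
python3 - <<'E'
import cv2, numpy as np
a=cv2.imread('pics/w5.png')[40:130,110:210];b=cv2.imread('pics/w1.png')[190:250,170:240]
a=cv2.resize(a,(500,450),interpolation=2);b=cv2.resize(b,(525,450),interpolation=2)[:, :300]
cv2.imwrite('pics/c1.png',np.hstack([a,b]))
E
```

```text
(no output)
```

View pics/c1.png

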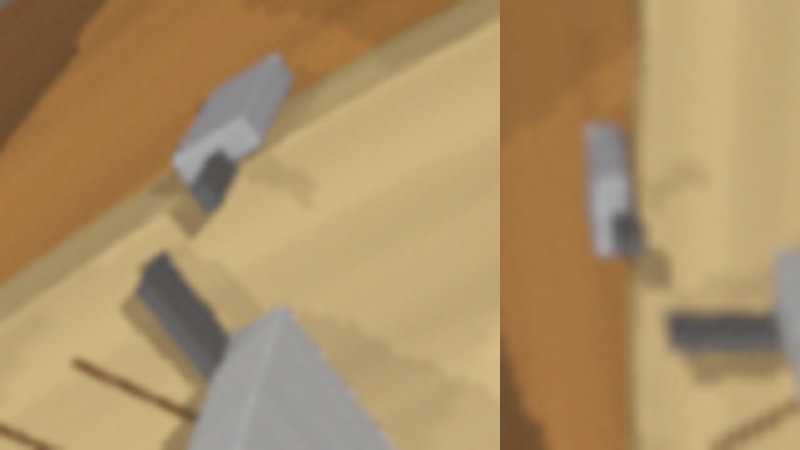

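```bash
python3 - <<'E'
from h import *
P1=np.array([0.50967192,0.07691604,0.32857804]);R1=np.array([[-0.05895914,0.88245817,0.46668126],[0.9957864,0.08488322,-0.03470287],[-0.07023724,0.4626688,-0.88374448]])
m=bot.camera_model('wrist')
d5=np.load('w5.npz');d11=np.load('w11.npz')
def pt(o,dd,z):
    p=o+dd*(z-o[2])/dd[2];q=p-J0;return np.array([q@JX,q@JY])*1000
f=lambda p:((wproj(p,P1,R1,m)-[170,190])*7.5+[500,0]).round(0)
for y in (.03,.04):
  for z in (.022,.032,.037): print('w1 mark',y,z,f(J(-.051,y,z)), 'ptr',y-.02,f(J(-.045,y-.02,z)))
w1=lambda u,v:wray(170+(u-500)/7.5,190+v/7.5,P1,R1,m)
w5=lambda u,v:wray(110+u/5,40+v/5,d5['P'],d5['R'],m)
w11=lambda u,v:wray(90+u/6,75+v/6,d11['P'],d11['R'],m)
# marker top -y edge midpoint
M=[w1(625,250),w5(200,203),w11(194,301)]
p,e=tri(M);q=p-J0;print('marker top -y edge',[q@JX*1e3,q@JY*1e3,q[2]*1e3],e,[pt(*o,.037) for o in M])
Q=[w1(670,322),w5(150,268),w11(163,392)]
p,e=tri(Q);q=p-J0;print('pointer tip top',[q@JX*1e3,q@JY*1e3,q[2]*1e3],e,[pt(*o,.033) for o in Q])
E
```

```text
w1 mark 0.03 0.022 [633. 251.] ptr 0.009999999999999998 [666. 359.]
w1 mark 0.03 0.032 [637. 276.] ptr 0.009999999999999998 [672. 385.]
w1 mark 0.03 0.037 [640. 288.] ptr 0.009999999999999998 [675. 399.]
w1 mark 0.04 0.022 [634. 195.] ptr 0.02 [667. 305.]
w1 mark 0.04 0.032 [638. 219.] ptr 0.02 [672. 331.]
w1 mark 0.04 0.037 [641. 231.] ptr 0.02 [675. 344.]
marker top -y edge [np.float64(-53.78867226568183), np.float64(39.36612250836995), np.float64(43.19968538002931)] [np.float64(0.0002063646122411694), np.float64(0.0005426640788406158), np.float64(0.0004469931946701645)] [array([-53.50873437,  36.73012984]), array([-51.66301971,  35.66709583]), array([-52.36543258,  35.98604323])]
pointer tip top [np.float64(-45.78115702459472), np.float64(21.066601330925817), np.float64(32.53240366360311)] [np.float64(0.0007991311902549142), np.float64(0.0008253891027034841), np.float64(0.00030437116073436744)] [array([-45.5225193 ,  22.08942274]), array([-45.8597972,  20.3853545]), array([-46.21434646,  21.52381774])]
```

```bash

python3 -m jog '[{"delta_pos":[0,0,0],"dr":[-0.45,0.04,0.66],"fingers":0},{"delta_pos":[0,0,0],"dr":[-0.45,0.04,0.66],"fingers":0},{"delta_pos":[0,0,0],"dr":[-0.45,0.04,0.66],"fingers":0},{"delta_pos":[0,0,0],"dr":[-0.45,0.04,0.66],"fingers":0},{"delta_pos":[0,0,0],"dr":[-0.45,0.04,0.66],"fingers":0},{"delta_pos":[0,0,0],"dr":[-0.45,0.04,0.66],"fingers":0},{"delta_pos":[0,0,0],"dr":[0,0,0],"fingers":0}]'
python3 st.py
python3 - <<'E'
from h import *
s=bot.observe();np.savez('w12.npz',P=s['eef_pos'],R=s['tcp_rot'])
im=bot.read_camera('wrist');cv2.imwrite('pics/w12.png',im)
E
```

```text
t: 12.9
eef_pos: [0.5409, 0.068, 0.1903]
tcp_rot: [[-0.83, -0.024, 0.557], [-0.068, 0.996, -0.059], [-0.553, -0.086, -0.829]]
wrist_force: [-1.0, 0.8, 1.9]
width: 0.013
yang 98.41 F [-1.   0.8  1.9] T [0.05 0.71 0.12] Tax 0.11 w 0.013 q [ 0.16 -0.07 -0.43  2.23  0.43  0.45  1.  ] tilt 0.46
P [0.5409 0.068  0.1903] jig
```

View pics/w12.png

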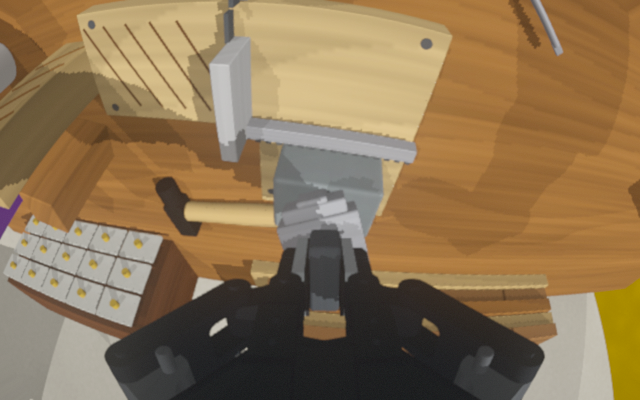

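```bash
python3 - <<'E'
import cv2
a=cv2.imread('pics/w12.png')[0:60,200:270];cv2.imwrite('pics/w12z.png',cv2.resize(a,None,fx=9,fy=9,interpolation=2))
from h import *
d=np.load('w12.npz');m=bot.camera_model('wrist')
f=lambda p:((wproj(p,d['P'],d['R'],m)-[200,0])*9).round(0)
for y in (.03,.04):
  for z in (.032,.037): print(y,z,'m',f(J(-.051,y,z)),'p',f(J(-.045,y,z)))
E
```

```text
0.03 0.032 m [199.  32.] p [201. 115.]
0.03 0.037 m [171.  53.] p [174. 138.]
0.04 0.032 m [342.  35.] p [343. 118.]
0.04 0.037 m [317.  55.] p [319. 141.]
```

View pics/w12z.png

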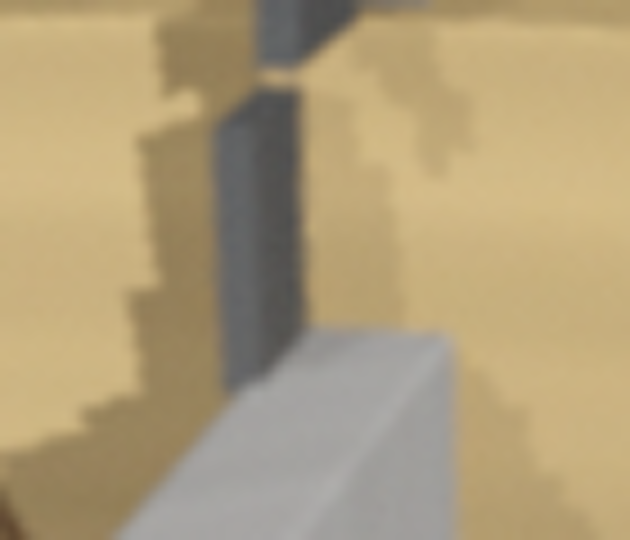

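```bash

python3 -m jog '[{"delta_pos":[0,0,0],"dr":[-0.4,0.04,0.6],"fingers":0},{"delta_pos":[0,0,0],"dr":[-0.3,0.02,0.42],"fingers":0},{"delta_pos":[0,0,0],"dr":[0,0,0],"fingers":0}]'
python3 st.py
python3 - <<'E'
from h import *
s=bot.observe();np.savez('w13.npz',P=s['eef_pos'],R=s['tcp_rot'])
im=bot.read_camera('wrist');cv2.imwrite('pics/w13.png',im)
cv2.imwrite('pics/w13z.png',cv2.resize(im[0:60,220:300],None,fx=9,fy=9,interpolation=2))
im=bot.read_camera('side');cv2.imwrite('pics/s13z.png',cv2.resize(im[200:290,230:340],None,fx=7,fy=6.6,interpolation=2));cv2.imwrite('pics/s13.png',im)
E
```

```text
t: 13.25
eef_pos: [0.5408, 0.0681, 0.1902]
tcp_rot: [[-0.814, -0.161, 0.558], [-0.233, 0.971, -0.06], [-0.532, -0.179, -0.828]]
wrist_force: [-0.8, 0.3, 1.4]
width: 0.0131
yang 108.0 F [-0.8  0.3  1.4] T [0.09 0.75 0.12] Tax 0.09 w 0.0131 q [ 0.15 -0.07 -0.42  2.23  0.44  0.45  1.16] tilt 0.47
P [0.5408 0.0681 0.1902] jig
```

View pics/w13z.png

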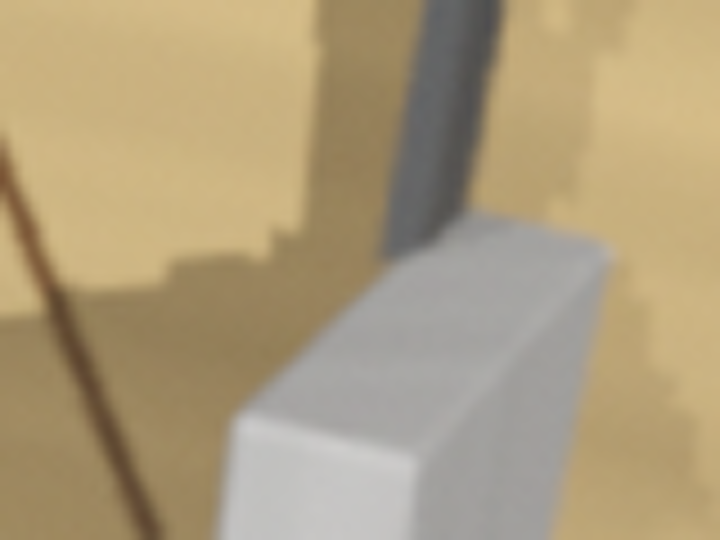

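View pics/s13z.png

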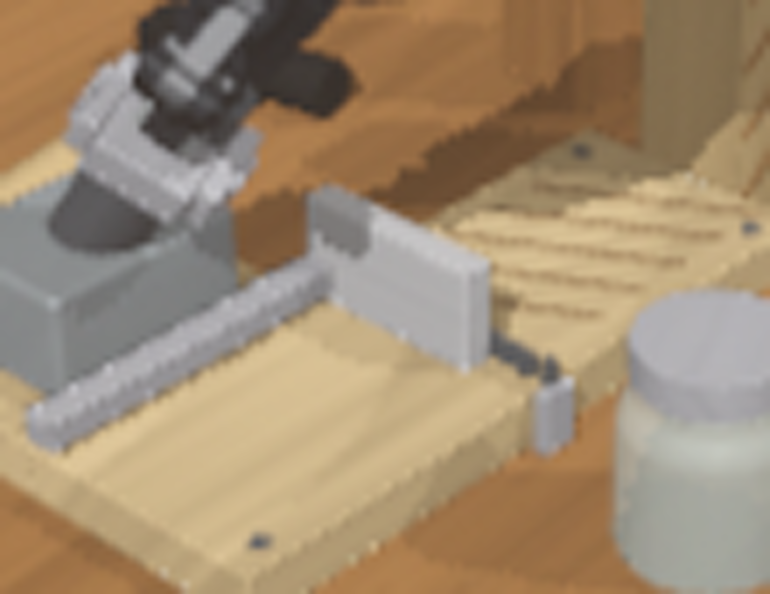

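```bash

python3 -m jog '[{"delta_pos":[0,0,0],"dr":[0,0,0],"fingers":0.8},{"delta_pos":[0,0,0],"dr":[0,0,0],"fingers":0.8},{"delta_pos":[-0.2,0.02,0.5],"dr":[0,0,0],"fingers":1},{"delta_pos":[-0.2,0.02,0.5],"dr":[0.3,-0.03,-0.4],"fingers":1},{"delta_pos":[0,-0.5,0.3],"dr":[0.3,-0.03,-0.4],"fingers":1},{"delta_pos":[0,-0.7,0],"dr":[0,0,0],"fingers":1},{"delta_pos":[0,-0.3,0],"dr":[0,0,0],"fingers":1},{"delta_pos":[0,0,0],"dr":[0,0,0],"fingers":1}]'
python3 st.py
python3 - <<'E'
from h import *
s=bot.observe();np.savez('w14.npz',P=s['eef_pos'],R=s['tcp_rot']);m=bot.camera_model('wrist')
c=s['eef_pos']+s['tcp_rot']@m['mount'][:3,3]-J0;print('cam jig',c@JX,c@JY,c[2],wproj(J(-.048,.037,.034),s['eef_pos'],s['tcp_rot'],m))
im=bot.read_camera('wrist');cv2.imwrite('pics/w14.png',im)
E
```

```text
t: 14.15
eef_pos: [0.5239, 0.0078, 0.244]
tcp_rot: [[-0.829, -0.038, 0.558], [-0.08, 0.996, -0.051], [-0.554, -0.087, -0.828]]
wrist_force: [1.1, 0.6, 0.3]
width: 0.085
yang 99.09 F [1.1 0.6 0.3] T [0.08 0.55 0.01] Tax -0.01 w 0.085 q [ 0.15 -0.21 -0.25  2.23  0.13  0.53  1.43] tilt 0.31
P [0.5239 0.0078 0.244 ] jig
cam jig -0.11451282174284963 0.03629396830269651 0.26210793338997845 [340.12556997  10.90931268]
```

View pics/w14.png

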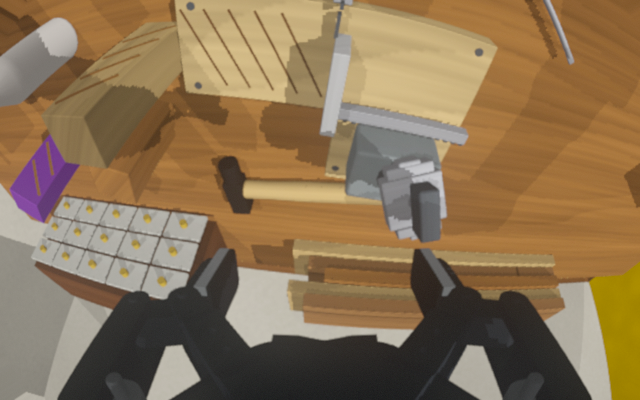

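Camera jig y is 36.3 mm, almost in the clip's plane (y ≈ 37.5), so height hardly matters here.

```bash
python3 - <<'E'
from h import *
a=cv2.imread('pics/w14.png')[0:50,310:370];cv2.imwrite('pics/w14z.png',cv2.resize(a,None,fx=12,fy=12,interpolation=2))
d=np.load('w14.npz');m=bot.camera_model('wrist')
f=lambda p:((wproj(p,d['P'],d['R'],m)-[310,0])*12).round(0)
for y in (.03,.04):
  for z in (.032,.037): print(y,z,'m',f(J(-.051,y,z)),'p',f(J(-.045,y,z)))
E
```

```text
0.03 0.032 m [256.  60.] p [242. 148.]
0.03 0.037 m [250.  81.] p [236. 171.]
0.04 0.032 m [420.  86.] p [404. 174.]
0.04 0.037 m [417. 107.] p [401. 197.]
```

View pics/w14z.png

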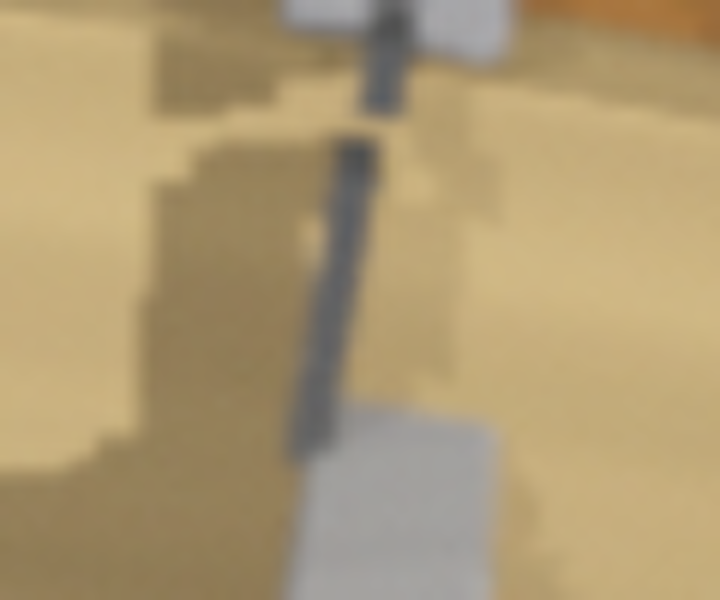

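```bash
python3 - <<'E'
from h import *
r=np.array([.5914,.0632,.1181])
plan(r+.13*AX,tool(108));plan(r+.087*AX,tool(108))
E
```

```text
dpos units [-0.14  1.54 -0.46] dr units [-0.64  0.02  0.9 ] |dr| 1.11 q [ 0.15 -0.21 -0.25  2.23  0.13  0.53  1.43]
dpos units [ 0.47  1.48 -1.35] dr units [-0.64  0.02  0.9 ] |dr| 1.11 q [ 0.15 -0.21 -0.25  2.23  0.13  0.53  1.43]
```

```bash
python3 -m jog '[{"delta_pos":[-0.05,0.8,0],"dr":[-0.32,0.01,0.45],"fingers":1},{"delta_pos":[-0.05,0.7,-0.1],"dr":[-0.32,0.01,0.45],"fingers":1},{"delta_pos":[0,0.05,-0.3],"dr":[0,0,0],"fingers":1},{"delta_pos":[0,0,0],"dr":[0,0,0],"fingers":1}]'
python3 - <<'E'
from h import *
r=np.array([.5914,.0632,.1181])
plan(r+.13*AX,tool(108));plan(r+.087*AX,tool(108))
E
```

```text
t: 14.6
eef_pos: [0.5196, 0.0761, 0.2275]
tcp_rot: [[-0.808, -0.169, 0.564], [-0.239, 0.97, -0.051], [-0.538, -0.176, -0.824]]
wrist_force: [0.0, -0.2, -0.3]
width: 0.0854
dpos units [-0.03 -0.15 -0.05] dr units [ 0.01  0.01 -0.04] |dr| 0.04 q [ 0.13 -0.17 -0.41  2.23  0.3   0.52  1.28]
dpos units [ 0.57 -0.2  -0.94] dr units [ 0.01  0.01 -0.04] |dr| 0.04 q [ 0.13 -0.17 -0.41  2.23  0.3   0.52  1.28]
```

```bash
python3 -m jog '[{"delta_pos":[0.15,-0.1,-0.35],"dr":[0,0,0],"fingers":1},{"delta_pos":[0.2,-0.1,-0.35],"dr":[0,0,0],"fingers":1},{"delta_pos":[0.2,0,-0.25],"dr":[0,0,0],"fingers":1},{"delta_pos":[0,0,0],"dr":[0,0,0],"fingers":1}]'
python3 - <<'E'
from h import *
r=np.array([.5914,.0632,.1181])
plan(r+.087*AX,tool(108))
E
```

```text
t: 15.0
eef_pos: [0.5427, 0.0702, 0.1898]
tcp_rot: [[-0.807, -0.171, 0.566], [-0.24, 0.97, -0.049], [-0.54, -0.175, -0.823]]
wrist_force: [-0.4, -0.0, -0.0]
width: 0.0853
dpos units [-0.01 -0.06  0.  ] dr units [-0.    0.03 -0.06] |dr| 0.06 q [ 0.17 -0.06 -0.44  2.23  0.43  0.43  1.18]
```

```bash
python3 -m jog '[{"delta_pos":[0,-0.06,0],"dr":[0,0,0],"fingers":0.3},{"delta_pos":[0,0,0],"dr":[0,0,0],"fingers":0},{"delta_pos":[0,0,0],"dr":[0,0,0],"fingers":0},{"delta_pos":[0,0,0],"dr":[0,0,0],"fingers":0},{"delta_pos":[0,0,0],"dr":[0,0,0],"fingers":0},{"delta_pos":[0,0,0],"dr":[0,0,0],"fingers":0},{"delta_pos":[0,0,0],"dr":[0,0,0],"fingers":0}]'
python3 st.py
python3 -m jog '[{"delta_pos":[0,0,0],"dr":[-0.3,0.03,0.44],"fingers":0},{"delta_pos":[0,0,0],"dr":[0,0,0],"fingers":0}]'
python3 st.py
```

```text
t: 15.7
eef_pos: [0.5428, 0.0682, 0.1924]
tcp_rot: [[-0.805, -0.17, 0.568], [-0.24, 0.97, -0.049], [-0.543, -0.175, -0.821]]
wrist_force: [2.9, -0.2, -2.5]
width: 0.0132
yang 108.35 F [ 2.9 -0.2 -2.5] T [-0.08  0.47 -0.01] Tax 0.06 w 0.0132 q [ 0.17 -0.07 -0.43  2.23  0.42  0.43  1.19] tilt 0.51
P [0.5428 0.0682 0.1924] jig
t: 15.9
eef_pos: [0.5428, 0.0685, 0.1924]
tcp_rot: [[-0.79, -0.232, 0.568], [-0.313, 0.949, -0.048], [-0.528, -0.215, -0.822]]
wrist_force: [-0.0, 0.2, -1.1]
width: 0.013
yang 112.72 F [-0.   0.2 -1.1] T [-0.04  0.56  0.03] Tax 0.07 w 0.013 q [ 0.16 -0.07 -0.43  2.23  0.42  0.43  1.27] tilt 0.51
P [0.5428 0.0685 0.1924] jig
```

```bash

python3 -m jog '[{"delta_pos":[0,0,0],"dr":[0,0,0],"fingers":0.8},{"delta_pos":[0,0,0],"dr":[0,0,0],"fingers":0.8},{"delta_pos":[-0.2,0.02,0.5],"dr":[0,0,0],"fingers":1},{"delta_pos":[-0.2,0.02,0.5],"dr":[0.4,-0.04,-0.6],"fingers":1},{"delta_pos":[0,-0.5,0.3],"dr":[0.4,-0.03,-0.6],"fingers":1},{"delta_pos":[0,-0.7,0],"dr":[0.2,0,-0.3],"fingers":1},{"delta_pos":[0,-0.3,0],"dr":[0,0,0],"fingers":1},{"delta_pos":[0,0,0],"dr":[0,0,0],"fingers":1}]'
python3 - <<'E'
from h import *
s=bot.observe();np.savez('w15.npz',P=s['eef_pos'],R=s['tcp_rot']);m=bot.camera_model('wrist')
c=s['eef_pos']+s['tcp_rot']@m['mount'][:3,3]-J0;print('cam jig',c@JX,c@JY,c[2])
im=bot.read_camera('wrist');cv2.imwrite('pics/w15.png',im)
u,v=wproj(J(-.048,.037,.034),s['eef_pos'],s['tcp_rot'],m);print(u,v)
x0=int(u)-30
cv2.imwrite('pics/w15z.png',cv2.resize(im[0:50,x0:x0+60],None,fx=12,fy=12,interpolation=2))
f=lambda p:((wproj(p,s['eef_pos'],s['tcp_rot'],m)-[x0,0])*12).round(0)
for y in (.03,.04):
  for z in (.032,.037): print(y,z,'m',f(J(-.051,y,z)),'p',f(J(-.045,y,z)))
E
```

```text
t: 16.7
eef_pos: [0.5262, 0.0089, 0.2477]
tcp_rot: [[-0.823, -0.012, 0.567], [-0.049, 0.998, -0.049], [-0.565, -0.069, -0.822]]
wrist_force: [0.2, -0.3, 0.5]
width: 0.0853
cam jig -0.11279610740803173 0.03980452679372958 0.26457928660653096
332.4198237646798 3.4991683078023357
0.03 0.032 m [258. -24.] p [247.  64.]
0.03 0.037 m [252.  -4.] p [241.  86.]
0.04 0.032 m [422.  -4.] p [409.  84.]
0.04 0.037 m [419.  16.] p [406. 106.]
```

View pics/w15z.png

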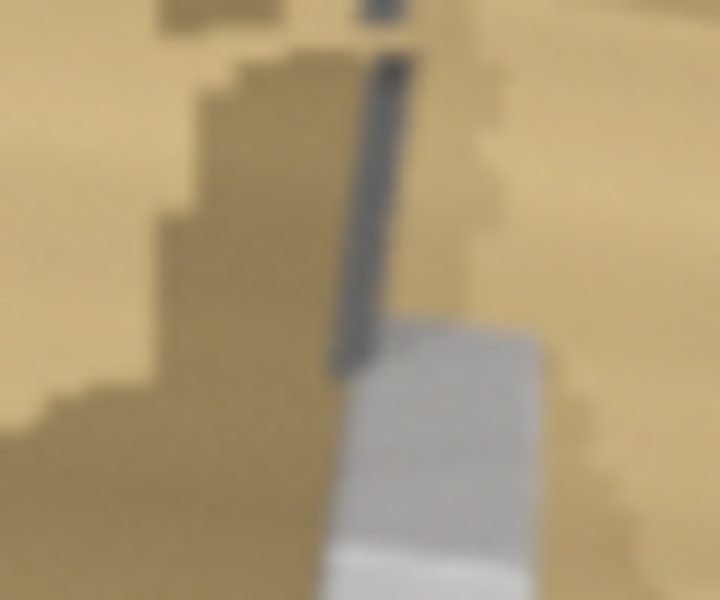

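```bash

python3 -m jog '[{"delta_pos":[-0.3,-0.05,0.3],"dr":[0,0.4,0],"fingers":1},{"delta_pos":[0,0,0.2],"dr":[0,0.4,0],"fingers":1},{"delta_pos":[0,0,0],"dr":[0,0,0],"fingers":1}]'
cat > look.py <<'E'
from h import *
import sys
n=sys.argv[1]
s=bot.observe();m=bot.camera_model('wrist')
c=s['eef_pos']+s['tcp_rot']@m['mount'][:3,3]-J0;print('cam jig',c@JX,c@JY,c[2],s['joint_pos'].round(2))
im=bot.read_camera('wrist');cv2.imwrite(f'pics/{n}.png',im)
u,v=wproj(J(-.048,.037,.034),s['eef_pos'],s['tcp_rot'],m);print(u,v)
x0=int(u)-30;y0=max(0,int(v)-20)
cv2.imwrite(f'pics/{n}z.png',cv2.resize(im[y0:y0+50,x0:x0+60],None,fx=12,fy=12,interpolation=2))
f=lambda p:((wproj(p,s['eef_pos'],s['tcp_rot'],m)-[x0,y0])*12).round(0)
for y in (.03,.04):
  for z in (.032,.037): print(y,z,'m',f(J(-.051,y,z)),'p',f(J(-.045,y,z)))
E
python3 look.py w16
```

```text
t: 17.05
eef_pos: [0.513, 0.0103, 0.267]
tcp_rot: [[-0.884, -0.024, 0.467], [-0.052, 0.997, -0.048], [-0.465, -0.067, -0.883]]
wrist_force: [0.4, -0.1, -0.3]
width: 0.0854
cam jig -0.12353233111788062 0.039836563972416514 0.29555219986926035 [ 0.15 -0.21 -0.25  2.15  0.07  0.72  1.46]
330.7494026690834 42.059794475167934
0.03 0.032 m [277. 182.] p [267. 259.]
0.03 0.037 m [272. 199.] p [262. 278.]
0.04 0.032 m [418. 200.] p [407. 278.]
0.04 0.037 m [415. 218.] p [404. 297.]
```

View pics/w16z.png

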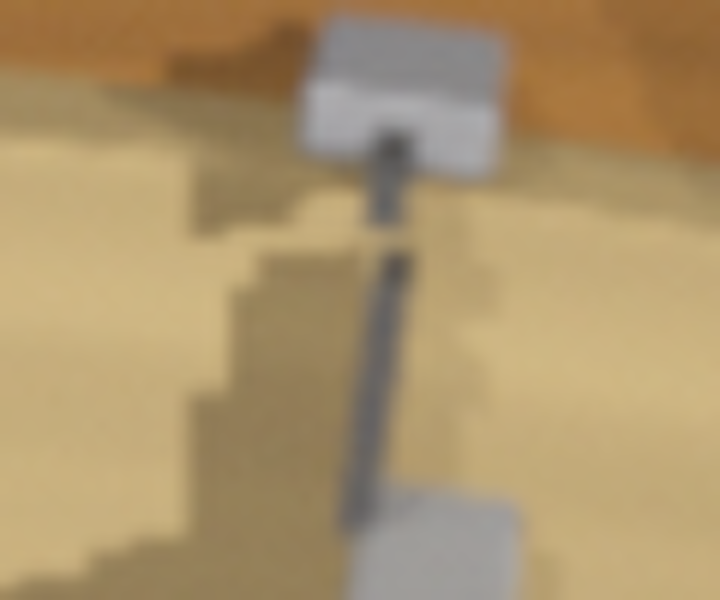

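```bash
python3 - <<'E'
from h import *
P=np.array([.5420,.0683,.191])
plan(P+.043*AX,tool(110.2));plan(P,tool(110.2))
E
```

```text
dpos units [ 0.14  1.51 -0.98] dr units [-0.85 -0.72  1.34] |dr| 1.74 q [ 0.15 -0.21 -0.25  2.15  0.07  0.72  1.46]
dpos units [ 0.74  1.45 -1.87] dr units [-0.85 -0.72  1.34] |dr| 1.74 q [ 0.15 -0.21 -0.25  2.15  0.07  0.72  1.46]
```

```bash
python3 -m jog '[{"delta_pos":[0.05,0.75,-0.1],"dr":[-0.43,-0.36,0.67],"fingers":1},{"delta_pos":[0.05,0.65,-0.3],"dr":[-0.43,-0.36,0.67],"fingers":1},{"delta_pos":[0,0,-0.5],"dr":[0,0,0],"fingers":1},{"delta_pos":[0,0,0],"dr":[0,0,0],"fingers":1}]'
python3 - <<'E'
from h import *
P=np.array([.5420,.0683,.191])
plan(P+.043*AX,tool(110.2));plan(P,tool(110.2))
E
```

```text
t: 17.5
eef_pos: [0.515, 0.0707, 0.2266]
tcp_rot: [[-0.797, -0.205, 0.568], [-0.282, 0.958, -0.05], [-0.534, -0.2, -0.821]]
wrist_force: [-0.9, -0.2, -0.7]
width: 0.0853
dpos units [ 0.07 -0.   -0.  ] dr units [ 0.03  0.05 -0.08] |dr| 0.1 q [ 0.14 -0.19 -0.41  2.25  0.28  0.51  1.35]
dpos units [ 0.68 -0.06 -0.89] dr units [ 0.03  0.05 -0.08] |dr| 0.1 q [ 0.14 -0.19 -0.41  2.25  0.28  0.51  1.35]
```

```bash
python3 -m jog '[{"delta_pos":[0.23,-0.02,-0.3],"dr":[0.03,0.05,-0.08],"fingers":1},{"delta_pos":[0.23,-0.02,-0.3],"dr":[0,0,0],"fingers":1},{"delta_pos":[0.22,-0.02,-0.29],"dr":[0,0,0],"fingers":1},{"delta_pos":[0,0,0],"dr":[0,0,0],"fingers":1}]'
python3 st.py
python3 - <<'E'
from h import *
P=np.array([.5420,.0683,.191])
plan(P,tool(110.2))
E
```

```text
t: 17.9
eef_pos: [0.5425, 0.0691, 0.1904]
tcp_rot: [[-0.803, -0.196, 0.564], [-0.27, 0.961, -0.051], [-0.532, -0.194, -0.824]]
wrist_force: [0.3, -0.7, -0.6]
width: 0.0857
yang 110.2 F [ 0.3 -0.7 -0.6] T [ 0.06  0.61 -0.04] Tax -0.03 w 0.0857 q [ 0.18 -0.07 -0.45  2.23  0.43  0.44  1.21] tilt 0.16
P [0.5425 0.0691 0.1904] jig
dpos units [-0.01 -0.02  0.02] dr units [-0.01  0.01 -0.01] |dr| 0.02 q [ 0.18 -0.07 -0.45  2.23  0.43  0.44  1.21]
```

Exactly 110.2°. Close, settle, then release and look.

```bash
python3 -m jog '[{"delta_pos":[0,0,0],"dr":[0,0,0],"fingers":0},{"delta_pos":[0,0,0],"dr":[0,0,0],"fingers":0},{"delta_pos":[0,0,0],"dr":[0,0,0],"fingers":0},{"delta_pos":[0,0,0],"dr":[0,0,0],"fingers":0},{"delta_pos":[0,0,0],"dr":[0,0,0],"fingers":0},{"delta_pos":[0,0,0],"dr":[0,0,0],"fingers":0},{"delta_pos":[0,0,0],"dr":[0,0,0],"fingers":0},{"delta_pos":[0,0,0],"dr":[0,0,0],"fingers":0}]'
python3 st.py
python3 -m jog '[{"delta_pos":[0,0,0],"dr":[0,0,0],"fingers":0.8},{"delta_pos":[0,0,0],"dr":[0,0,0],"fingers":0.8},{"delta_pos":[-0.2,0.02,0.5],"dr":[0,0,0],"fingers":1},{"delta_pos":[-0.2,0.02,0.5],"dr":[0.4,0.2,-0.6],"fingers":1},{"delta_pos":[-0.1,-0.5,0.4],"dr":[0.4,0.3,-0.6],"fingers":1},{"delta_pos":[-0.1,-0.7,0.2],"dr":[0,0.3,-0.1],"fingers":1},{"delta_pos":[0,-0.4,0],"dr":[0,0,0],"fingers":1},{"delta_pos":[0,0,0],"dr":[0,0,0],"fingers":1}]'
python3 st.py; python3 look.py w17
```

```text
t: 18.7
eef_pos: [0.5425, 0.0688, 0.1933]
tcp_rot: [[-0.801, -0.194, 0.567], [-0.27, 0.962, -0.052], [-0.535, -0.194, -0.822]]
wrist_force: [0.8, 0.4, -1.7]
width: 0.013
yang 110.14 F [ 0.8  0.4 -1.7] T [ 0.04  0.53 -0.03] Tax -0.02 w 0.013 q [ 0.18 -0.07 -0.45  2.23  0.42  0.44  1.22] tilt 0.35
P [0.5425 0.0688 0.1933] jig
t: 19.5
eef_pos: [0.5167, 0.0063, 0.2602]
tcp_rot: [[-0.888, -0.026, 0.458], [-0.055, 0.997, -0.05], [-0.456, -0.069, -0.887]]
wrist_force: [-0.4, 0.2, -0.7]
width: 0.0853
yang 97.96 F [-0.4  0.2 -0.7] T [ 0.02  0.47 -0.01] Tax 0.0 w 0.0853 q [ 0.19 -0.19 -0.28  2.14  0.07  0.71  1.48] tilt 6.95
P [0.5167 0.0063 0.2602] jig
cam jig -0.11915544576903965 0.03617629933016654 0.2897665271852831 [ 0.19 -0.19 -0.28  2.14  0.07  0.71  1.48]
336.1137378137067 42.85280539962713
0.03 0.032 m [267. 189.] p [256. 269.]
0.03 0.037 m [263. 207.] p [252. 288.]
0.04 0.032 m [412. 209.] p [399. 289.]
0.04 0.037 m [410. 227.] p [397. 308.]
```

View pics/w17z.png

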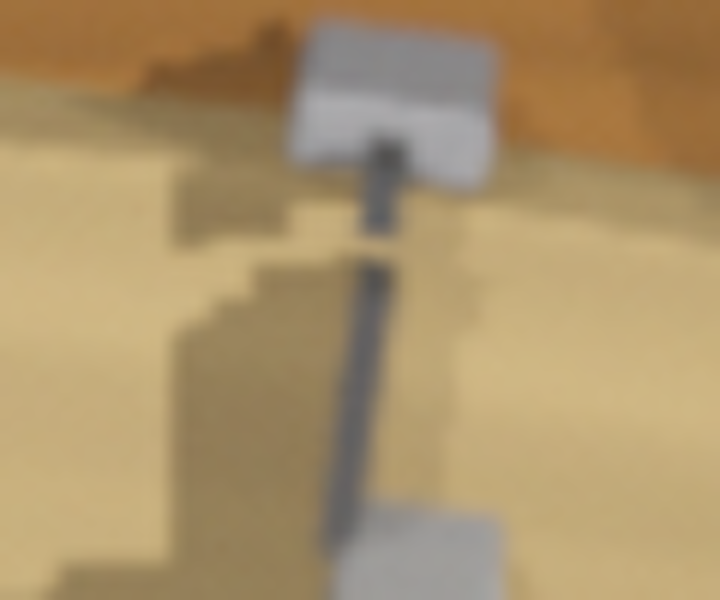

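```bash
python3 - <<'E'
from h import *
P=np.array([.5422,.0683,.1914])
plan(P+.043*AX,tool(113));plan([.5622,.0662,.1615],tool(113))
E
```

```text
dpos units [ 0.03  1.58 -0.84] dr units [-1.01 -0.76  1.62] |dr| 2.06 q [ 0.19 -0.19 -0.28  2.14  0.07  0.71  1.48]
dpos units [ 1.13  1.47 -2.47] dr units [-1.01 -0.76  1.62] |dr| 2.06 q [ 0.19 -0.19 -0.28  2.14  0.07  0.71  1.48]
```

```bash
python3 -m jog '[{"delta_pos":[0,0.8,0],"dr":[-0.5,-0.38,0.8],"fingers":1},{"delta_pos":[0,0.7,-0.3],"dr":[-0.5,-0.38,0.8],"fingers":1},{"delta_pos":[0,0.05,-0.5],"dr":[0,0,0],"fingers":1},{"delta_pos":[0,0,0],"dr":[0,0,0],"fingers":1}]'
python3 - <<'E'
from h import *
P=np.array([.5422,.0683,.1914])
plan(P+.043*AX,tool(113));plan([.5622,.0662,.1615],tool(113))
im=bot.read_camera('wrist')[150:350,200:460];cv2.imwrite('pics/w18.png',cv2.resize(im,None,fx=3,fy=3))
E
```

```text
t: 19.95
eef_pos: [0.5164, 0.0763, 0.2277]
tcp_rot: [[-0.786, -0.243, 0.568], [-0.327, 0.944, -0.049], [-0.524, -0.224, -0.822]]
wrist_force: [-2.1, -0.2, 0.3]
width: 0.0852
dpos units [ 0.04 -0.14 -0.02] dr units [ 0.02  0.05 -0.08] |dr| 0.09 q [ 0.15 -0.19 -0.43  2.24  0.28  0.52  1.39]
dpos units [ 1.14 -0.25 -1.66] dr units [ 0.02  0.05 -0.08] |dr| 0.09 q [ 0.15 -0.19 -0.43  2.24  0.28  0.52  1.39]
```

View pics/w18.png

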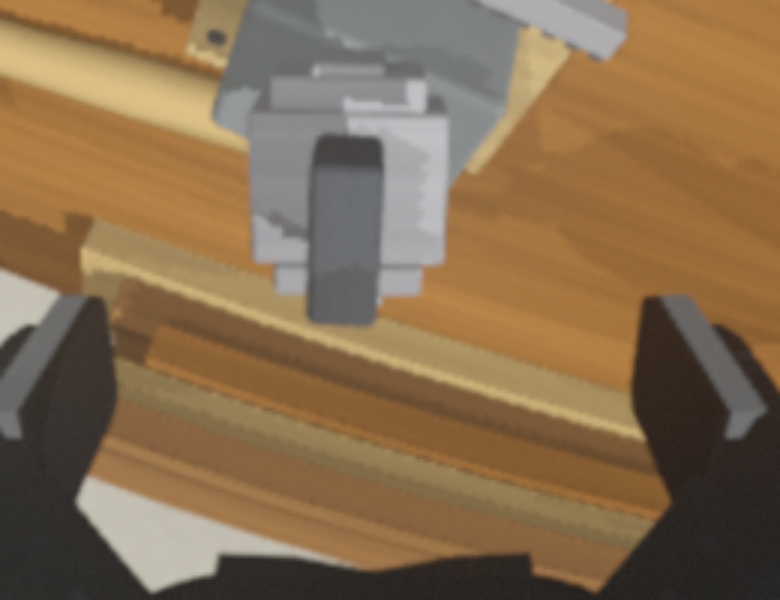

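```bash
python3 -m jog '[{"delta_pos":[0.1,-0.16,-0.25],"dr":[0.02,0.05,-0.08],"fingers":1},{"delta_pos":[0.25,-0.04,-0.37],"dr":[0,0,0],"fingers":1},{"delta_pos":[0.25,-0.02,-0.37],"dr":[0,0,0],"fingers":1},{"delta_pos":[0.25,-0.02,-0.35],"dr":[0,0,0],"fingers":1},{"delta_pos":[0.15,-0.02,-0.2],"dr":[0,0,0],"fingers":1},{"delta_pos":[0,0,0],"dr":[0,0,0],"fingers":1}]'
python3 st.py
python3 - <<'E'
from h import *
plan([.5622,.0662,.1615],tool(113))
E
```

```text
t: 20.6
eef_pos: [0.5633, 0.062, 0.1689]
tcp_rot: [[-0.793, -0.223, 0.568], [-0.306, 0.95, -0.055], [-0.527, -0.218, -0.821]]
wrist_force: [-0.6, -0.4, -0.8]
width: 0.0854
yang 112.35 F [-0.6 -0.4 -0.8] T [0.07 0.63 0.05] Tax 0.04 w 0.0854 q [ 0.22  0.02 -0.47  2.21  0.56  0.39  1.15] tilt 0.4
P [0.5633 0.062  0.1689] jig
dpos units [-0.03  0.1  -0.19] dr units [-0.03  0.05  0.07] |dr| 0.1 q [ 0.22  0.02 -0.47  2.21  0.56  0.39  1.15]
```

```bash
python3 -m jog '[{"delta_pos":[-0.02,0.1,-0.22],"dr":[-0.03,0.05,0.07],"fingers":1},{"delta_pos":[0,0,0],"dr":[0,0,0],"fingers":0},{"delta_pos":[0,0,0],"dr":[0,0,0],"fingers":0},{"delta_pos":[0,0,0],"dr":[0,0,0],"fingers":0},{"delta_pos":[0,0,0],"dr":[0,0,0],"fingers":0},{"delta_pos":[0,0,0],"dr":[0,0,0],"fingers":0}]'
python3 st.py
```

```text
t: 21.2
eef_pos: [0.5631, 0.0664, 0.1617]
tcp_rot: [[-0.793, -0.231, 0.564], [-0.313, 0.948, -0.051], [-0.523, -0.217, -0.824]]
wrist_force: [7.0, 0.1, -8.8]
width: 0.0429
yang 112.74 F [ 7.   0.1 -8.8] T [0.28 0.42 0.17] Tax 0.01 w 0.0429 q [ 0.21  0.03 -0.48  2.21  0.59  0.39  1.12] tilt 0.17
P [0.5631 0.0664 0.1617] jig
```

```bash
python3 -m jog '[{"delta_pos":[0,0,0],"dr":[0.45,-0.04,-0.66],"fingers":0},{"delta_pos":[0,0,0],"dr":[0.45,-0.04,-0.66],"fingers":0},{"delta_pos":[0,0,0],"dr":[0.45,-0.04,-0.66],"fingers":0},{"delta_pos":[0,0,0],"dr":[0.45,-0.04,-0.66],"fingers":0},{"delta_pos":[0,0,0],"dr":[0.45,-0.04,-0.66],"fingers":0},{"delta_pos":[0,0,0],"dr":[0.45,-0.04,-0.66],"fingers":0}]'
python3 st.py
```

```text
t: 21.8
eef_pos: [0.5631, 0.0649, 0.1617]
tcp_rot: [[-0.758, 0.329, 0.563], [0.365, 0.93, -0.053], [-0.541, 0.165, -0.825]]
wrist_force: [2.1, 0.8, -3.4]
width: 0.0432
yang 73.08 F [ 2.1  0.8 -3.4] T [0.16 0.65 0.42] Tax 0.29 w 0.0432 q [ 0.19  0.03 -0.45  2.21  0.58  0.39  0.44] tilt 0.08
P [0.5631 0.0649 0.1617] jig
```

```bash
python3 -m jog '[{"delta_pos":[0,0,0],"dr":[0.22,-0.02,-0.33],"fingers":0},{"delta_pos":[0,0,0],"dr":[0.22,-0.02,-0.33],"fingers":0}]'
python3 st.py
```

```text
t: 22.0
eef_pos: [0.563, 0.0646, 0.1616]
tcp_rot: [[-0.714, 0.415, 0.563], [0.47, 0.881, -0.054], [-0.519, 0.226, -0.825]]
wrist_force: [1.2, 0.7, -5.0]
width: 0.043
yang 66.44 F [ 1.2  0.7 -5. ] T [0.24 0.56 0.42] Tax 0.24 w 0.043 q [ 0.18  0.03 -0.45  2.21  0.59  0.39  0.32] tilt 0.08
P [0.563  0.0646 0.1616] jig
```

```bash
python3 -m jog '[{"delta_pos":[0,0,0],"dr":[0.22,-0.02,-0.33],"fingers":0}]'
python3 st.py
```

```text
t: 22.1
eef_pos: [0.563, 0.0646, 0.1617]
tcp_rot: [[-0.69, 0.454, 0.563], [0.517, 0.854, -0.055], [-0.506, 0.253, -0.824]]
wrist_force: [11.6, -6.5, -2.3]
width: 0.0433
yang 63.31 F [11.6 -6.5 -2.3] T [-2.03 -1.56  0.59] Tax 1.54 w 0.0433 q [ 0.18  0.03 -0.45  2.21  0.59  0.39  0.26] tilt 0.11
P [0.563  0.0646 0.1617] jig
```

```bash
python3 -m jog '[{"delta_pos":[0,0,0],"dr":[0.17,-0.015,-0.25],"fingers":0},{"delta_pos":[0,0,0],"dr":[0.14,-0.01,-0.2],"fingers":0}]'
python3 st.py
```

```text
t: 22.3
eef_pos: [0.5623, 0.0651, 0.1613]
tcp_rot: [[-0.662, 0.495, 0.563], [0.567, 0.821, -0.056], [-0.49, 0.283, -0.825]]
wrist_force: [1.2, 0.7, -2.6]
width: 0.0433
yang 59.86 F [ 1.2  0.7 -2.6] T [-1.61  1.02  2.59] Tax 3.1 w 0.0433 q [ 0.18  0.03 -0.45  2.21  0.59  0.39  0.19] tilt 0.16
P [0.5623 0.0651 0.1613] jig
```

```bash
python3 -m jog '[{"delta_pos":[0,0,0],"dr":[-0.22,0.02,0.33],"fingers":0}]'
python3 st.py
python3 -m jog '[{"delta_pos":[0,0,0],"dr":[0,0,0],"fingers":1},{"delta_pos":[0,0,0],"dr":[0,0,0],"fingers":1},{"delta_pos":[0,0,0],"dr":[0,0,0],"fingers":1},{"delta_pos":[-0.3,0.02,0.45],"dr":[0,0,0],"fingers":1},{"delta_pos":[-0.25,0.02,0.45],"dr":[0,0,0],"fingers":1},{"delta_pos":[-0.25,0.02,0.45],"dr":[0,0,0],"fingers":1},{"delta_pos":[0,0,0],"dr":[0,0,0],"fingers":1}]'
python3 st.py
python3 - <<'E'
from h import *
im=bot.read_camera('wrist');cv2.imwrite('pics/w19f.png',im);cv2.imwrite('pics/w19.png',cv2.resize(im[120:320,200:460],None,fx=3,fy=3))
E
```

```text
t: 22.4
eef_pos: [0.5623, 0.0651, 0.1613]
tcp_rot: [[-0.687, 0.458, 0.563], [0.522, 0.851, -0.055], [-0.505, 0.256, -0.824]]
wrist_force: [5.1, 0.0, -6.2]
width: 0.0432
yang 62.95 F [ 5.1  0.  -6.2] T [ 0.32  0.41 -0.15] Tax -0.28 w 0.0432 q [ 0.18  0.03 -0.45  2.22  0.59  0.39  0.25] tilt 0.13
P [0.5623 0.0651 0.1613] jig
t: 23.1
eef_pos: [0.5307, 0.0661, 0.2194]
tcp_rot: [[-0.678, 0.471, 0.565], [0.538, 0.841, -0.055], [-0.501, 0.267, -0.823]]
wrist_force: [0.8, 0.4, 0.5]
width: 0.0855
yang 61.85 F [0.8 0.4 0.5] T [ 0.05  0.56 -0.01] Tax -0.01 w 0.0855 q [ 0.18 -0.14 -0.43  2.23  0.31  0.49  0.48] tilt 0.22
P [0.5307 0.0661 0.2194] jig
```

View pics/w19.png

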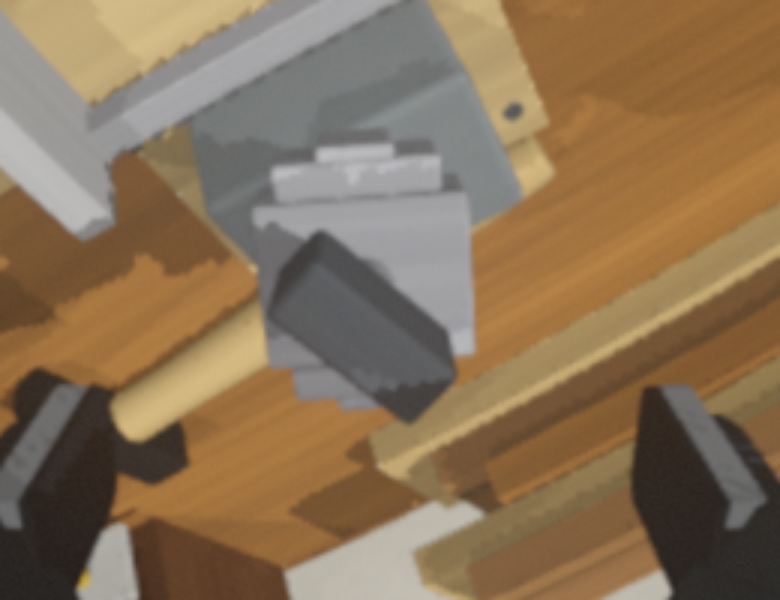

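```bash
python3 - <<'E'
from h import *
plan([.5626,.065,.1615],tool(63))
E
python3 -m jog '[{"delta_pos":[0.27,-0.02,-0.4],"dr":[0,0,0],"fingers":1},{"delta_pos":[0.27,-0.02,-0.4],"dr":[0,0,0],"fingers":1},{"delta_pos":[0.2,-0.02,-0.4],"dr":[0,0,0],"fingers":1},{"delta_pos":[0,0,0],"dr":[0,0,0],"fingers":1}]'
python3 st.py
python3 - <<'E'
from h import *
plan([.5626,.065,.1615],tool(64))
E
```

```text
dpos units [ 0.8  -0.02 -1.42] dr units [-0.07  0.02  0.12] |dr| 0.14 q [ 0.18 -0.14 -0.44  2.23  0.31  0.49  0.48]
t: 23.55
eef_pos: [0.5616, 0.0628, 0.1675]
tcp_rot: [[-0.676, 0.474, 0.564], [0.542, 0.839, -0.055], [-0.499, 0.269, -0.824]]
wrist_force: [-0.5, 0.0, -0.9]
width: 0.0855
yang 61.62 F [-0.5  0.  -0.9] T [ 0.04  0.57 -0.03] Tax -0.02 w 0.0855 q [ 0.21  0.02 -0.47  2.21  0.56  0.4   0.27] tilt 0.16
P [0.5616 0.0628 0.1675] jig
dpos units [ 0.02  0.05 -0.15] dr units [-0.16  0.03  0.25] |dr| 0.3 q [ 0.21  0.02 -0.47  2.21  0.56  0.4   0.27]
```

```bash
python3 -m jog '[{"delta_pos":[0.02,0.05,-0.17],"dr":[-0.1,0.01,0.15],"fingers":1},{"delta_pos":[0,0,0],"dr":[0,0,0],"fingers":0},{"delta_pos":[0,0,0],"dr":[0,0,0],"fingers":0},{"delta_pos":[0,0,0],"dr":[0,0,0],"fingers":0},{"delta_pos":[0,0,0],"dr":[0,0,0],"fingers":0},{"delta_pos":[0,0,0],"dr":[0,0,0],"fingers":0}]'
python3 st.py
python3 -m jog '[{"delta_pos":[0,0,0],"dr":[0.14,-0.01,-0.2],"fingers":0},{"delta_pos":[0,0,0],"dr":[0.14,-0.01,-0.2],"fingers":0}]'
python3 st.py
```

```text
t: 24.15
eef_pos: [0.562, 0.0653, 0.1603]
tcp_rot: [[-0.688, 0.457, 0.563], [0.522, 0.851, -0.053], [-0.503, 0.258, -0.825]]
wrist_force: [6.2, 0.4, -7.7]
width: 0.0435
yang 62.95 F [ 6.2  0.4 -7.7] T [0.22 0.27 0.13] Tax -0.0 w 0.0435 q [ 0.21  0.03 -0.47  2.22  0.59  0.39  0.25] tilt 0.08
P [0.562  0.0653 0.1603] jig
t: 24.35
eef_pos: [0.562, 0.0653, 0.1603]
tcp_rot: [[-0.66, 0.496, 0.563], [0.571, 0.819, -0.052], [-0.488, 0.287, -0.825]]
wrist_force: [3.3, -1.7, -3.9]
width: 0.0431
yang 59.61 F [ 3.3 -1.7 -3.9] T [-2.31  0.67  3.05] Tax 3.85 w 0.0431 q [ 0.21  0.03 -0.47  2.22  0.59  0.39  0.19] tilt 0.11
P [0.562  0.0653 0.1603] jig
```

```bash
python3 -m jog '[{"delta_pos":[0,0,0],"dr":[0,0,0],"fingers":1},{"delta_pos":[0,0,0],"dr":[0,0,0],"fingers":1},{"delta_pos":[0,0,0],"dr":[0,0,0],"fingers":1},{"delta_pos":[-0.3,0.02,0.45],"dr":[0,0,0],"fingers":1},{"delta_pos":[-0.25,0.02,0.45],"dr":[0,0,0],"fingers":1},{"delta_pos":[-0.25,0.02,0.5],"dr":[0,0,0],"fingers":1},{"delta_pos":[0,0,0.3],"dr":[-0.5,0.2,0.75],"fingers":1},{"delta_pos":[0,-0.3,0.2],"dr":[-0.5,0.2,0.75],"fingers":1}]'
python3 - <<'E'
from h import *
im=bot.read_camera('wrist');cv2.imwrite('pics/w20f.png',im)
P=np.array([.5167,.0063,.2602]);R=Ro.from_rotvec(JY*np.radians(6.95)).as_matrix()@tool(98)
plan(P,R)
E
```

```text
t: 25.15
eef_pos: [0.5286, 0.0563, 0.2401]
tcp_rot: [[-0.787, 0.32, 0.527], [0.346, 0.937, -0.054], [-0.511, 0.14, -0.848]]
wrist_force: [0.5, 0.5, 0.1]
width: 0.0856
dpos units [-0.32 -1.18  0.46] dr units [-1.36  0.72  2.56] |dr| 2.99 q [ 0.16 -0.16 -0.37  2.18  0.21  0.59  0.83]
```

View pics/w20f.png

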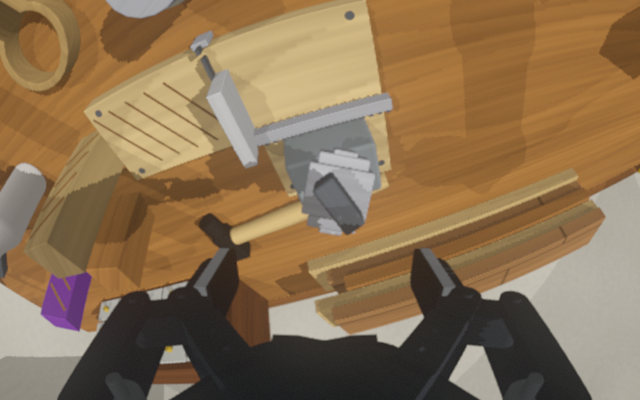

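Ring home (about a few degrees tighter than at the start). Verify the pointer again.

```bash
python3 -m jog '[{"delta_pos":[-0.1,-0.4,0.15],"dr":[-0.45,0.24,0.85],"fingers":1},{"delta_pos":[-0.1,-0.4,0.15],"dr":[-0.45,0.24,0.85],"fingers":1},{"delta_pos":[-0.1,-0.4,0.15],"dr":[-0.45,0.24,0.85],"fingers":1},{"delta_pos":[0,0,0],"dr":[0,0,0],"fingers":1}]'
python3 st.py; python3 look.py w21
```

```text
t: 25.6
eef_pos: [0.5183, 0.0057, 0.2607]
tcp_rot: [[-0.887, -0.013, 0.462], [-0.037, 0.998, -0.043], [-0.46, -0.056, -0.886]]
wrist_force: [0.6, -0.5, 0.0]
width: 0.0855
yang 96.9 F [ 0.6 -0.5  0. ] T [0.09 0.49 0.02] Tax -0.01 w 0.0855 q [ 0.11 -0.19 -0.2   2.14  0.08  0.71  1.45] tilt 6.76
P [0.5183 0.0057 0.2607] jig
cam jig -0.11770177122853201 0.03662094566977637 0.2897973859923426 [ 0.11 -0.19 -0.2   2.14  0.08  0.71  1.45]
332.6913638514569 39.752590101783426
0.03 0.032 m [273. 190.] p [263. 270.]
0.03 0.037 m [269. 207.] p [259. 288.]
0.04 0.032 m [418. 207.] p [407. 287.]
0.04 0.037 m [416. 225.] p [405. 306.]
```

View pics/w21z.png

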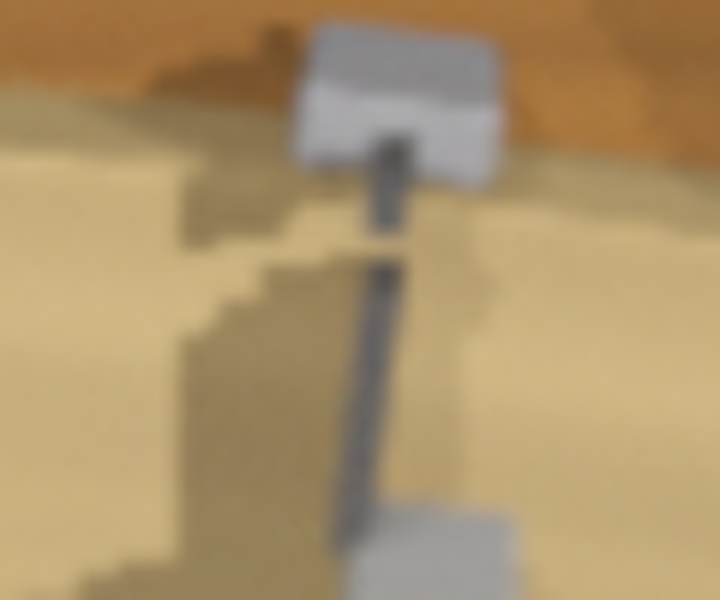

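```bash
cat >> h.py <<'E'
RV=np.column_stack([JY,JX,-JZ])
E
python3 - <<'E'
from h import *
print(J(0,-.175,.28));plan(J(0,-.175,.28),RV)
E
```

```text
[ 0.51634882 -0.21718722  0.28      ]
dpos units [-0.04 -5.61  0.5 ] dr units [  3.13   2.3  -11.85] |dr| 12.47 q [ 0.11 -0.19 -0.2   2.14  0.08  0.71  1.45]
```

```bash
python3 -m jog '[{"delta_pos":[0,0,0.3],"dr":[0.26,0.19,-0.98],"fingers":0.5},{"delta_pos":[0,-0.3,0.2],"dr":[0.26,0.19,-0.98],"fingers":0},{"delta_pos":[0,-0.5,0],"dr":[0.26,0.19,-0.98],"fingers":0},{"delta_pos":[0,-0.5,0],"dr":[0.26,0.19,-0.98],"fingers":0},{"delta_pos":[0,-0.5,0],"dr":[0.26,0.19,-0.98],"fingers":0},{"delta_pos":[0,-0.5,0],"dr":[0.26,0.19,-0.98],"fingers":0},{"delta_pos":[0,-0.5,0],"dr":[0.26,0.19,-0.98],"fingers":0},{"delta_pos":[0,-0.5,0],"dr":[0.26,0.19,-0.98],"fingers":0}]'
python3 - <<'E'
from h import *
plan(J(0,-.175,.28),RV)
E
```

```text
t: 26.45
eef_pos: [0.5178, -0.115, 0.2747]
tcp_rot: [[-0.391, 0.909, 0.143], [0.907, 0.407, -0.106], [-0.154, 0.088, -0.984]]
wrist_force: [0.6, 0.7, -1.3]
width: 0.0001
dpos units [-0.04 -2.55  0.13] dr units [ 1.01  0.81 -3.63] |dr| 3.86 q [ 0.3  -0.   -0.18  1.89  0.1   1.1   0.5 ]
```

```bash
python3 -m jog '[{"delta_pos":[0,-0.65,0.05],"dr":[0.26,0.2,-0.93],"fingers":0},{"delta_pos":[0,-0.65,0.05],"dr":[0.26,0.2,-0.93],"fingers":0},{"delta_pos":[0,-0.65,0.05],"dr":[0.26,0.2,-0.93],"fingers":0},{"delta_pos":[0,-0.6,0],"dr":[0.24,0.2,-0.84],"fingers":0},{"delta_pos":[0,0,0],"dr":[0,0,0],"fingers":0}]'
python3 - <<'E'
from h import *
plan(J(0,-.175,.28),RV)
s=bot.observe();np.savez('w22.npz',P=s['eef_pos'],R=s['tcp_rot'])
im=bot.read_camera('wrist');cv2.imwrite('pics/w22.png',im)
E
```

```text
t: 26.95
eef_pos: [0.5198, -0.2177, 0.2759]
tcp_rot: [[0.145, 0.989, -0.003], [0.989, -0.145, 0.005], [0.005, -0.004, -1.0]]
wrist_force: [-0.5, -1.5, -0.2]
width: -0.0001
dpos units [-0.09  0.01  0.1 ] dr units [-0.04 -0.02  0.36] |dr| 0.36 q [ 0.41  0.16 -0.06  1.71  0.01  1.28  0.2 ]
```

View pics/w22.png

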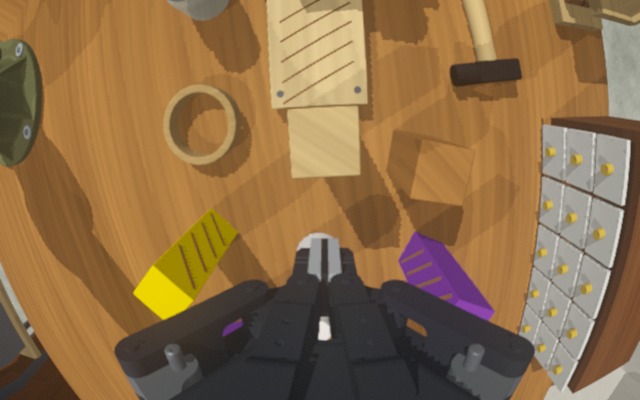

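```bash
python3 - <<'E'
from h import *
d=np.load('w22.npz');m=bot.camera_model('wrist')
def pj(u,v,z):
    o,dd=wray(u,v,d['P'],d['R'],m);p=o+dd*(z-o[2])/dd[2]-J0;return (p@JX*1e3,p@JY*1e3)
for u,v in ((289,108),(358,110),(360,174),(291,177)): print('blank',np.round(pj(u,v,.15),1))
for u,v in ((272,107),(367,104)): print('bed',np.round(pj(u,v,.022),1))
q=d['P']-J0;print('tcp jig',q@JX,q@JY); print('glue nozzle',pj(325,328,.15))
for u,v in ((440,172),): print('offcut top',pj(u,v,.11))
E
```

```text
blank [ -16.6 -102.2]
blank [  26.8 -105.6]
blank [  26.8 -147.2]
blank [ -18.4 -147.1]
bed [-49.3 -99. ]
bed [  49.8 -101. ]
tcp jig 0.003497874025219782 -0.17515907233852646
glue nozzle (np.float64(-2.232531434506566), np.float64(-273.1232987728308))
offcut top (np.float64(97.6463718310308), np.float64(-156.87586905112474))
```

```bash
python3 -m jog '[{"delta_pos":[0,0,-0.6],"dr":[0,0,0.36],"fingers":0},{"delta_pos":[0,0,-0.6],"dr":[0,0,0],"fingers":0},{"delta_pos":[0,0,-0.55],"dr":[0,0,0],"fingers":0},{"delta_pos":[0.02,0.2,0],"dr":[0,0,0],"fingers":0},{"delta_pos":[0.02,0.2,0],"dr":[0,0,0],"fingers":0},{"delta_pos":[0.02,0.2,0],"dr":[0,0,0],"fingers":0}]'
python3 - <<'E'
from h import *
s=bot.observe();q=s['eef_pos']-J0;print('tcp jig',q@JX,q@JY,s['wrist_force'])
cv2.imwrite('pics/side23.png',bot.read_camera('side')[140:300,200:440])
E
```

```text
t: 27.6
eef_pos: [0.5254, -0.1796, 0.2032]
tcp_rot: [[0.089, 0.996, 0.002], [0.996, -0.089, 0.008], [0.008, 0.001, -1.0]]
wrist_force: [-0.2, -0.6, 1.1]
width: -0.0001
tcp jig 0.0054091070337445955 -0.13669032006789908 [-0.18018486 -0.56938526  1.10880021]
```

View pics/side23.png

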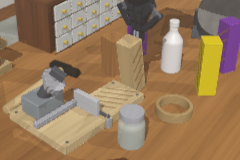

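```bash
python3 -m jog '[{"delta_pos":[0.02,0.25,0],"dr":[0,0,0],"fingers":0},{"delta_pos":[0.02,0.25,0],"dr":[0,0,0],"fingers":0}]'
python3 - <<'E'
from h import *
s=bot.observe();q=s['eef_pos']-J0;print('tcp jig',q@JX,q@JY,s['wrist_force'])
cv2.imwrite('pics/side24.png',cv2.resize(bot.read_camera('side')[140:300,200:440],None,fx=3,fy=3))
E
```

```text
t: 27.85
eef_pos: [0.5288, -0.1563, 0.2059]
tcp_rot: [[0.087, 0.996, 0.006], [0.996, -0.087, 0.007], [0.008, 0.006, -1.0]]
wrist_force: [0.3, -0.5, 0.3]
width: -0.0003
tcp jig 0.006618695037078744 -0.11321538477878387 [ 0.25411423 -0.53745828  0.28640688]
```

View pics/side24.png

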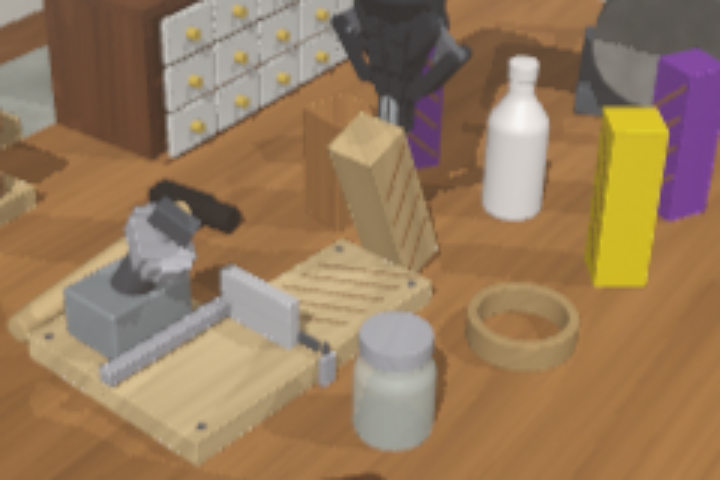

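```bash
python3 -m jog '[{"delta_pos":[0.02,0.25,-0.05],"dr":[0,0,0],"fingers":0},{"delta_pos":[0.02,0.25,-0.1],"dr":[0,0,0],"fingers":0}]'
python3 - <<'E'
from h import *
s=bot.observe();q=s['eef_pos']-J0;print('tcp jig',q@JX,q@JY,s['wrist_force'])
cv2.imwrite('pics/side25.png',cv2.resize(bot.read_camera('side')[140:300,200:440],None,fx=3,fy=3))
E
```

```text
t: 28.1
eef_pos: [0.5314, -0.1337, 0.2009]
tcp_rot: [[0.086, 0.996, 0.009], [0.996, -0.086, 0.007], [0.008, 0.009, -1.0]]
wrist_force: [-0.1, 1.1, -0.5]
width: 0.0002
tcp jig 0.007069752621013973 -0.09044815676818099 [-0.07812335  1.06683226 -0.51331122]
```

View pics/side25.png

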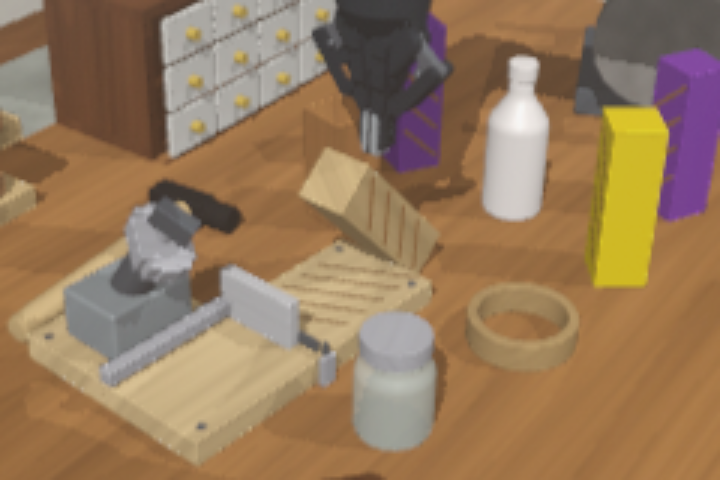

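Falling by itself. Raise and let it settle.

```bash
python3 -m jog '[{"delta_pos":[0,0,0.3],"dr":[0,0,0],"fingers":0},{"delta_pos":[0,-0.2,0.4],"dr":[0,0,0],"fingers":0},{"delta_pos":[0,-0.6,0.4],"dr":[0,0,0],"fingers":0},{"delta_pos":[-0.1,-0.8,0.4],"dr":[0,0,0],"fingers":0},{"delta_pos":[0,-0.6,0],"dr":[0,0,0],"fingers":0},{"delta_pos":[0,0,0],"dr":[0,0,0],"fingers":0}]'
python3 - <<'E'
from h import *
s=bot.observe();q=s['eef_pos']-J0;print('tcp jig',q@JX,q@JY,s['wrist_force'])
np.savez('w26.npz',P=s['eef_pos'],R=s['tcp_rot'])
cv2.imwrite('pics/w26.png',bot.read_camera('wrist'))
cv2.imwrite('pics/side26.png',cv2.resize(bot.read_camera('side')[140:300,200:440],None,fx=3,fy=3))
E
```

```text
t: 28.75
eef_pos: [0.5263, -0.2218, 0.2656]
tcp_rot: [[0.081, 0.997, 0.008], [0.997, -0.081, 0.007], [0.008, 0.007, -1.0]]
wrist_force: [-0.7, 0.1, -0.4]
width: -0.0001
tcp jig 0.010366826017456946 -0.17866606593331902 [-0.73226325  0.14947634 -0.37614111]
```

View pics/side26.png

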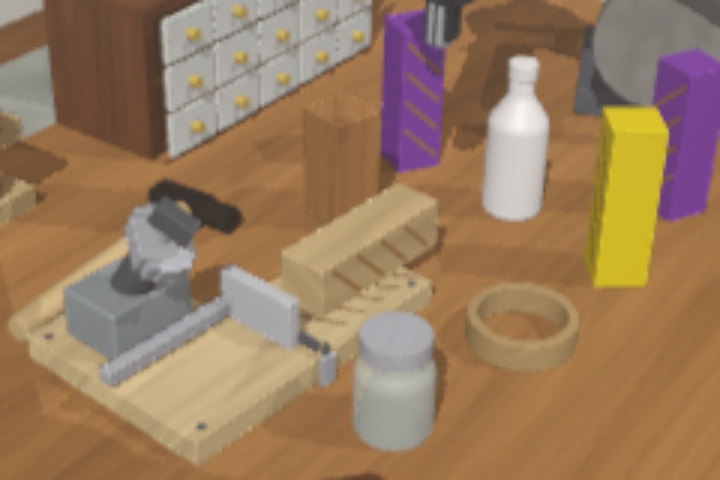

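View pics/w26.png

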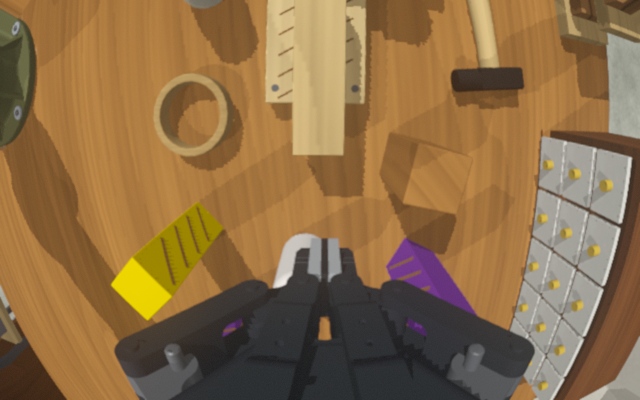

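```bash
python3 - <<'E'
from h import *
d=np.load('w26.npz');m=bot.camera_model('wrist')
def pj(u,v,z):
    o,dd=wray(u,v,d['P'],d['R'],m);p=o+dd*(z-o[2])/dd[2]-J0;return (p@JX*1e3,p@JY*1e3)
for u,v in ((293,154),(344,155)): print('end',np.round(pj(u,v,.067),1))
for u,v in ((293,5),(342,5)): print('edge',np.round(pj(u,v,.067),1))
for u,v in ((266,102),(365,103)): print('bed',np.round(pj(u,v,.022),1))
print(J(.004,-.18,.13)); plan(J(.004,-.18,.115),RV)
E
```

```text
end [ -17.3 -147.1]
end [  27.6 -147.5]
edge [-18.9 -13. ]
edge [ 23.6 -12.6]
bed [ -49.1 -100. ]
bed [  51.  -100.1]
[ 0.5198565 -0.2225441  0.13     ]
dpos units [-0.18 -0.12 -3.76] dr units [-0.07  0.06 -0.13] |dr| 0.16 q [ 0.41  0.17 -0.06  1.71 -0.    1.25  0.27]
```

```bash
python3 - <<'E'
from h import *
for n,f in (('scene','pics/scene0.png'),('side','pics/side0.png')):
    im=cv2.imread(f);hsv=cv2.cvtColor(im,cv2.COLOR_BGR2HSV)
    mk=((hsv[...,1]<40)&(hsv[...,2]>150)).astype(np.uint8)
    k,l,st,c=cv2.connectedComponentsWithStats(mk)
    for i in range(1,k):
        if st[i,4]>150 and abs(c[i][0]-(242 if n=='scene' else 373))<15: print(n,st[i],c[i])
E
```

```text
scene [231 166  23  53 824] [241.96116505 195.1723301 ]
side [361 159  22  54 863] [371.78679027 188.7566628 ]
```

```bash
python3 - <<'E'
from h import *
p,e=tri([ray('scene',242.,195.2),ray('side',371.8,188.8)]);q=p-J0;print(p,e,q@JX,q@JY)
print(J(.004,-.165,.2),);plan(J(.004,-.165,.126),RV)
E
```

```text
[ 0.49655601 -0.31545626  0.06213795] [np.float64(0.00029004618856292067), np.float64(0.0002900461885629289)] -0.010382041701614582 -0.2747034278351633
[ 0.52127936 -0.20761174  0.2       ]
dpos units [-0.15  0.26 -3.48] dr units [-0.07  0.06 -0.13] |dr| 0.16 q [ 0.41  0.17 -0.06  1.71 -0.    1.25  0.27]
```

```bash
python3 -m jog '[{"delta_pos":[-0.1,0.1,-0.5],"dr":[-0.07,0.06,-0.13],"fingers":0},{"delta_pos":[-0.05,0.05,-0.7],"dr":[0,0,0],"fingers":0},{"delta_pos":[0,0,-0.7],"dr":[0,0,0],"fingers":0},{"delta_pos":[0,0,-0.6],"dr":[0,0,0],"fingers":0},{"delta_pos":[0,0,-0.4],"dr":[0,0,0],"fingers":0},{"delta_pos":[0,0,0],"dr":[0,0,0],"fingers":0}]'
python3 - <<'E'
from h import *
s=bot.observe();q=s['eef_pos']-J0;print('tcp jig',q@JX,q@JY,s['wrist_force'])
plan(J(.004,-.165,.122),RV)
cv2.imwrite('pics/w27.png',bot.read_camera('wrist'))
E
```

```text
t: 29.45
eef_pos: [0.5224, -0.2012, 0.1469]
tcp_rot: [[0.084, 0.996, 0.001], [0.996, -0.084, 0.004], [0.004, 0.001, -1.0]]
wrist_force: [0.3, -0.4, 0.3]
width: 0.0
tcp jig 0.004473153103414329 -0.15851687157982924 [ 0.30120542 -0.41860116  0.27586275]
dpos units [-0.03 -0.16 -0.62] dr units [-0.03  0.01 -0.08] |dr| 0.08 q [ 0.39  0.26 -0.07  1.85  0.02  1.02  0.22]
```

View pics/w27.png

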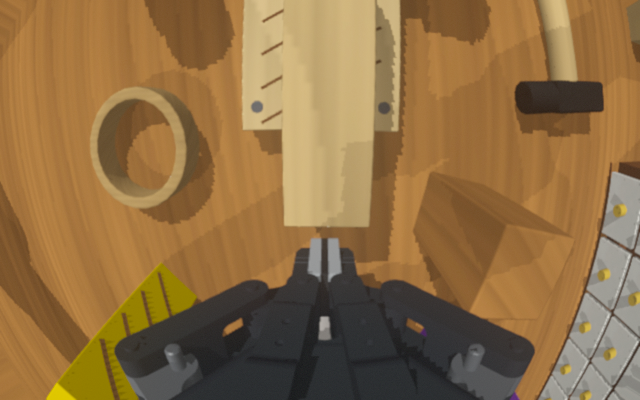

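```bash
python3 - <<'E'
from h import *
m=bot.camera_model('wrist');
for u,v in ((533,350),(500,380),(380,290),(440,290)):
    o,d=wray(u,v,np.zeros(3),np.eye(3),m)
    for z in (-.02,0,.02,.04): print((u,v),z,(o+d*(z-o[2])/d[2]).round(3))
E
```

```text
(533, 350) -0.02 [ 0.012  0.058 -0.02 ]
(533, 350) 0 [-0.012  0.081  0.   ]
(533, 350) 0.02 [-0.036  0.105  0.02 ]
(533, 350) 0.04 [-0.06   0.128  0.04 ]
(500, 380) -0.02 [ 0.001  0.05  -0.02 ]
(500, 380) 0 [-0.027  0.071  0.   ]
(500, 380) 0.02 [-0.055  0.091  0.02 ]
(500, 380) 0.04 [-0.083  0.111  0.04 ]
(380, 290) -0.02 [ 0.038  0.01  -0.02 ]
(380, 290) 0 [0.024 0.014 0.   ]
(380, 290) 0.02 [0.01  0.019 0.02 ]
(380, 290) 0.04 [-0.003  0.023  0.04 ]
(440, 290) -0.02 [ 0.037  0.023 -0.02 ]
(440, 290) 0 [0.023 0.032 0.   ]
(440, 290) 0.02 [0.009 0.042 0.02 ]
(440, 290) 0.04 [-0.005  0.051  0.04 ]
```

```bash
python3 -m jog '[{"delta_pos":[-0.1,-0.3,0],"dr":[0,0,-0.08],"fingers":0},{"delta_pos":[0,0,-0.3],"dr":[0,0,0],"fingers":0},{"delta_pos":[0,0,-0.15],"dr":[0,0,0],"fingers":0},{"delta_pos":[0,0,0],"dr":[0,0,0],"fingers":0}]'
python3 - <<'E'
from h import *
s=bot.observe();q=s['eef_pos']-J0;print('tcp jig',q@JX,q@JY,s['wrist_force'])
plan(J(.001,-.16,.127),RV)
E
```

```text
t: 29.9
eef_pos: [0.5209, -0.2142, 0.1325]
tcp_rot: [[0.095, 0.995, 0.008], [0.995, -0.095, 0.002], [0.003, 0.008, -1.0]]
wrist_force: [1.1, 0.3, 0.2]
width: 0.0002
tcp jig 0.004213372453959631 -0.17161815218852855 [1.1445728  0.27195089 0.16046575]
dpos units [-0.05  0.3  -0.14] dr units [-0.01  0.06 -0.  ] |dr| 0.06 q [ 0.4   0.28 -0.06  1.86  0.02  0.99  0.24]
```

```bash
python3 -m jog '[{"delta_pos":[-0.05,0,-0.15],"dr":[0,0.06,0],"fingers":0},{"delta_pos":[0.02,0.2,-0.03],"dr":[0,0,0],"fingers":0},{"delta_pos":[0.02,0.2,0],"dr":[0,0,0],"fingers":0},{"delta_pos":[0.02,0.2,0],"dr":[0,0,0],"fingers":0}]'
python3 - <<'E'
from h import *
s=bot.observe();q=s['eef_pos']-J0;print('tcp jig',q@JX,q@JY,q[2],s['wrist_force'])
cv2.imwrite('pics/w28.png',bot.read_camera('wrist'))
E
```

```text
t: 30.3
eef_pos: [0.5213, -0.1899, 0.1251]
tcp_rot: [[0.097, 0.995, -0.0], [0.995, -0.097, 0.001], [0.001, -0.0, -1.0]]
wrist_force: [0.4, -0.8, 0.1]
width: 0.0001
tcp jig 0.0022952934846551115 -0.14733368502691016 0.1250615818119413 [ 0.42626558 -0.75732593  0.11039044]
```

View pics/w28.png

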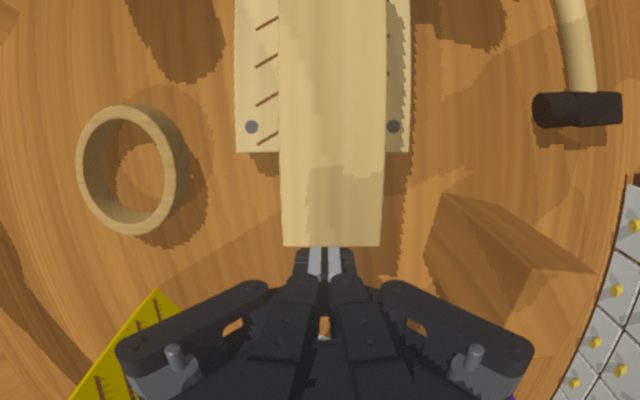

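```bash
python3 -m jog '[{"delta_pos":[0.02,0.18,0],"dr":[0,0,0],"fingers":0},{"delta_pos":[0.02,0.18,0],"dr":[0,0,0],"fingers":0}]'
python3 st.py
python3 - <<'E'
from h import *
s=bot.observe();q=s['eef_pos']-J0;print('tcp jig',q@JX,q@JY,q[2],s['wrist_force'])
cv2.imwrite('pics/side28.png',cv2.resize(bot.read_camera('side')[190:300,230:380],None,fx=5,fy=5,interpolation=2))
E
```

```text
t: 30.55
eef_pos: [0.5234, -0.1723, 0.1253]
tcp_rot: [[0.094, 0.996, 0.0], [0.996, -0.094, 0.002], [0.002, 0.0, -1.0]]
wrist_force: [0.2, 0.3, -0.7]
width: -0.0002
yang 0.03 F [ 0.2  0.3 -0.7] T [-0.15  0.    0.01] Tax 0.09 w -0.0002 q [ 0.35  0.27 -0.09  1.89  0.03  0.98  0.15] tilt 34.37
P [ 0.5234 -0.1723  0.1253] jig
tcp jig 0.0028059925416742005 -0.1296126902587804 0.1253034690338474 [ 0.24397402  0.26115982 -0.71851337]
```

View pics/side28.png

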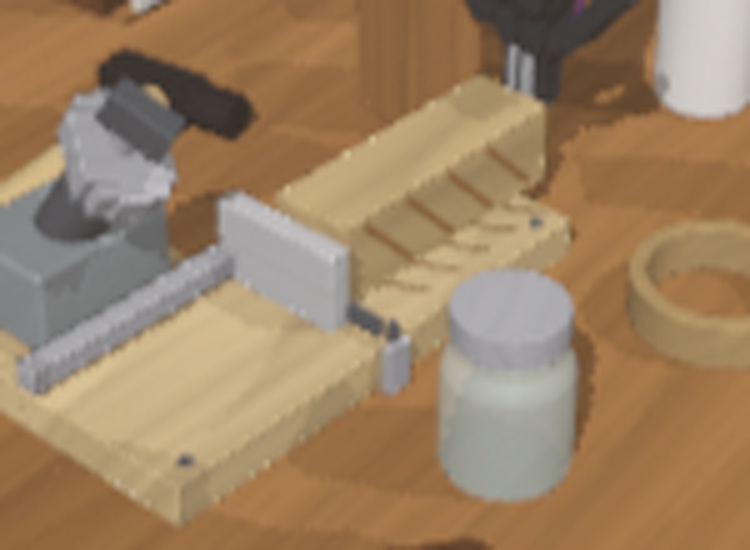

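```bash
python3 -m jog '[{"delta_pos":[0.01,0.1,0],"dr":[0,0,0],"fingers":0}]'; python3 -m jog '[{"delta_pos":[0.01,0.08,0],"dr":[0,0,0],"fingers":0}]'
python3 - <<'E'
from h import *
s=bot.observe();q=s['eef_pos']-J0;print('tcp jig',q@JX,q@JY,q[2],s['wrist_force'])
E
```

```text
t: 30.7
eef_pos: [0.5241, -0.1668, 0.1254]
tcp_rot: [[0.093, 0.996, 0.001], [0.996, -0.093, 0.002], [0.002, 0.0, -1.0]]
wrist_force: [-0.8, -0.9, -0.3]
width: -0.0003
t: 30.8
eef_pos: [0.5244, -0.1641, 0.1255]
tcp_rot: [[0.093, 0.996, 0.0], [0.996, -0.093, 0.001], [0.001, 0.0, -1.0]]
wrist_force: [-1.8, -6.8, -0.7]
width: 0.0001
tcp jig 0.002935467240453336 -0.12142653445307841 0.12550629104306243 [-1.78929245 -6.8497909  -0.65155908]
```

```bash
python3 -m jog '[{"delta_pos":[0,0.02,0],"dr":[0,0,0],"fingers":0}]'; python3 -m jog '[{"delta_pos":[0,0.02,0],"dr":[0,0,0],"fingers":0}]'; python3 -m jog '[{"delta_pos":[0,-0.1,0],"dr":[0,0,0],"fingers":0},{"delta_pos":[0,-0.4,0],"dr":[0,0,0],"fingers":0},{"delta_pos":[0,-0.5,0.4],"dr":[0,0,0],"fingers":0},{"delta_pos":[0,0,0.8],"dr":[0,0,0],"fingers":0},{"delta_pos":[0,0,1],"dr":[0,0,0],"fingers":0},{"delta_pos":[0,0.4,0.9],"dr":[0,0,0],"fingers":0}]'
```

```text
t: 30.9
eef_pos: [0.5242, -0.164, 0.1256]
tcp_rot: [[0.093, 0.996, 0.0], [0.996, -0.093, -0.001], [-0.001, 0.0, -1.0]]
wrist_force: [0.2, -3.2, -0.4]
width: -0.0001
t: 31.0
eef_pos: [0.5241, -0.164, 0.1256]
tcp_rot: [[0.094, 0.996, 0.0], [0.996, -0.094, -0.001], [-0.001, 0.0, -1.0]]
wrist_force: [-0.2, -3.7, -0.8]
width: 0.0003
t: 31.6
eef_pos: [0.5204, -0.1874, 0.2467]
tcp_rot: [[0.097, 0.995, -0.011], [0.995, -0.097, 0.009], [0.008, -0.012, -1.0]]
wrist_force: [1.2, -0.6, -0.4]
width: -0.0003
```

```bash
python3 -m jog '[{"delta_pos":[0,0.9,0.2],"dr":[0,0,0],"fingers":0},{"delta_pos":[0,1,0.2],"dr":[0,0,0],"fingers":0},{"delta_pos":[-0.2,0.9,0],"dr":[0,0,0],"fingers":0},{"delta_pos":[-0.2,0.2,0],"dr":[0,0,0],"fingers":0},{"delta_pos":[0,0,0],"dr":[0,0,0],"fingers":0}]'
python3 look.py w30
python3 - <<'E'
import cv2
a=cv2.imread('pics/w30.png');cv2.imwrite('pics/w30c.png',cv2.resize(a[90:290,200:460],None,fx=3,fy=3,interpolation=2))
E
```

```text
t: 32.1
eef_pos: [0.507, -0.0609, 0.2716]
tcp_rot: [[0.096, 0.995, 0.003], [0.995, -0.096, 0.012], [0.012, 0.002, -1.0]]
wrist_force: [-0.6, -1.0, -0.0]
width: 0.0004
cam jig -0.025392985445706617 0.05100760091599111 0.343493948767462 [ 0.25  0.05 -0.18  1.83 -0.    1.26 -0.03]
300.7348327172601 124.22758396431483
0.03 0.032 m [336. 325.] p [407. 324.]
0.03 0.037 m [331. 329.] p [403. 328.]
0.04 0.032 m [334. 206.] p [406. 206.]
0.04 0.037 m [329. 209.] p [402. 208.]
```

View pics/w30c.png

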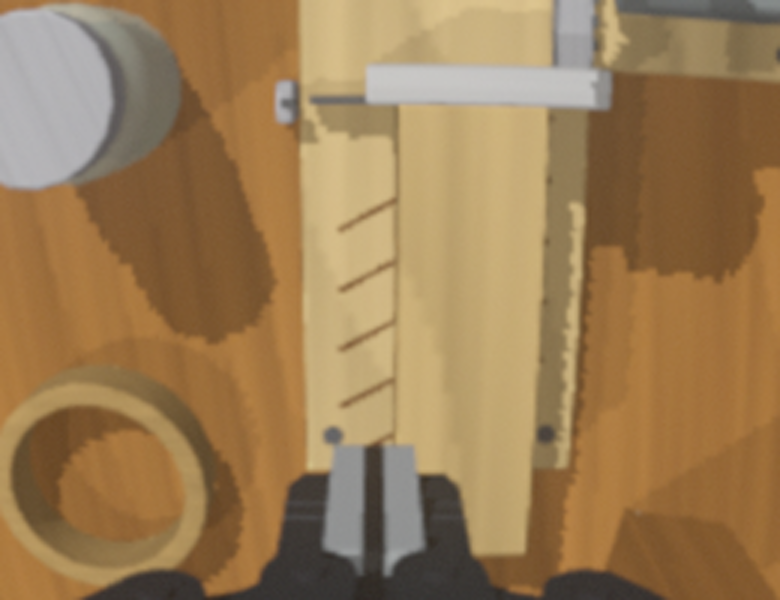

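View pics/w30z.png

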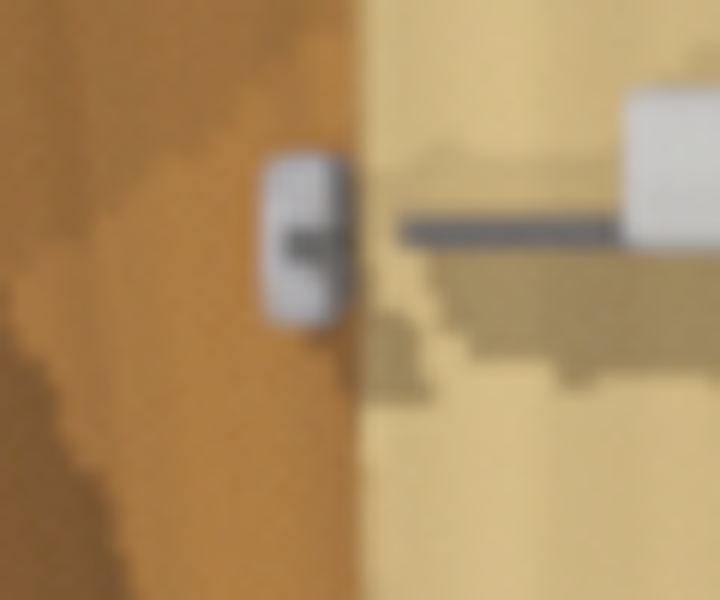

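```bash
python3 -m jog '[{"delta_pos":[-0.3,-0.15,-0.7],"dr":[0,0,0],"fingers":0},{"delta_pos":[-0.3,-0.15,-0.9],"dr":[0,0,0],"fingers":0},{"delta_pos":[0,-0.05,-0.7],"dr":[0,0,0],"fingers":0},{"delta_pos":[0,0,0],"dr":[0,0,0],"fingers":0}]'
python3 look.py w31
```

```text
t: 32.55
eef_pos: [0.4838, -0.0818, 0.1777]
tcp_rot: [[0.104, 0.995, 0.007], [0.994, -0.104, 0.011], [0.012, 0.006, -1.0]]
wrist_force: [0.5, 0.5, 0.0]
width: 0.0001
cam jig -0.04616683419384568 0.028081885000413757 0.2495298900978064 [ 0.27  0.09 -0.16  1.99  0.    1.06  0.01]
319.39274670072354 97.1478604168893
0.03 0.032 m [314. 363.] p [418. 362.]
0.03 0.037 m [312. 363.] p [419. 361.]
0.04 0.032 m [312. 193.] p [417. 192.]
0.04 0.037 m [310. 188.] p [417. 187.]
```

View pics/w31z.png

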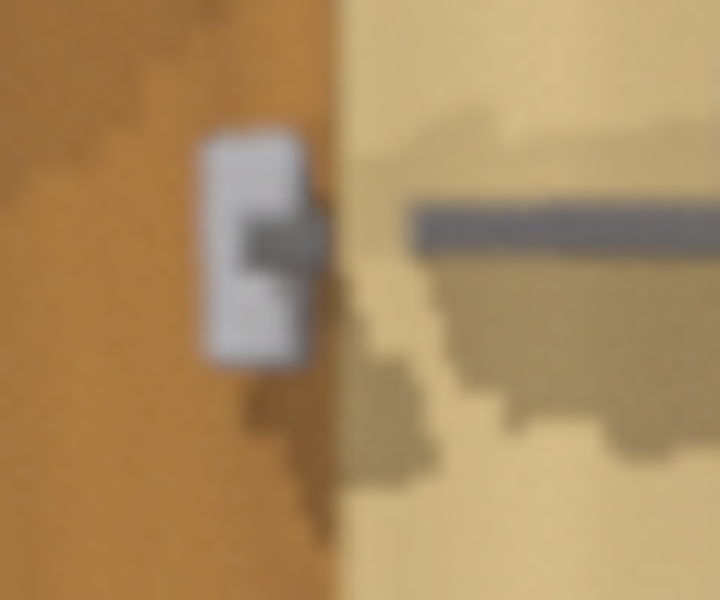

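View pics/w31.png

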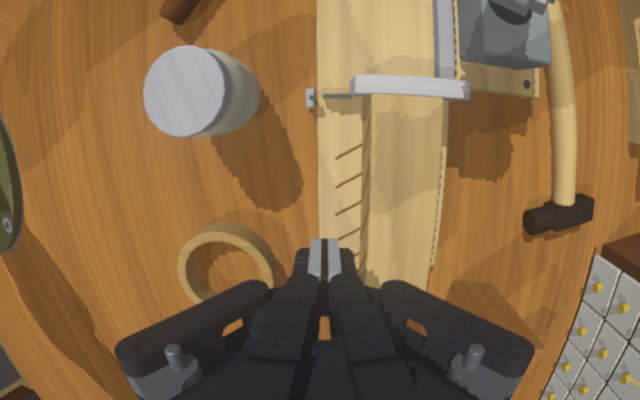

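```bash
python3 -m jog '[{"delta_pos":[0,0,0.8],"dr":[0,0,0],"fingers":0},{"delta_pos":[0,-0.5,0.8],"dr":[0,0,0],"fingers":0},{"delta_pos":[0,-0.8,0.5],"dr":[0,0,0],"fingers":0},{"delta_pos":[0,0,0],"dr":[0,0,0],"fingers":0}]'
python3 - <<'E'
from h import *
im=bot.read_camera('side');cv2.imwrite('pics/side32f.png',im);cv2.imwrite('pics/side32.png',cv2.resize(im[190:300,230:380],None,fx=5,fy=5,interpolation=2))
im=bot.read_camera('scene');cv2.imwrite('pics/sc32.png',cv2.resize(im[150:290,190:450],None,fx=3,fy=3,interpolation=2))
a=cv2.imread('pics/w31.png');cv2.imwrite('pics/w31c.png',cv2.resize(a[70:130,300:480],None,fx=4.4,fy=4.4,interpolation=2))
E
```

```text
t: 33.0
eef_pos: [0.4872, -0.1384, 0.2722]
tcp_rot: [[0.107, 0.994, 0.015], [0.994, -0.107, 0.009], [0.011, 0.014, -1.0]]
wrist_force: [-0.2, -0.1, 0.5]
width: -0.0
```

View pics/side32.png

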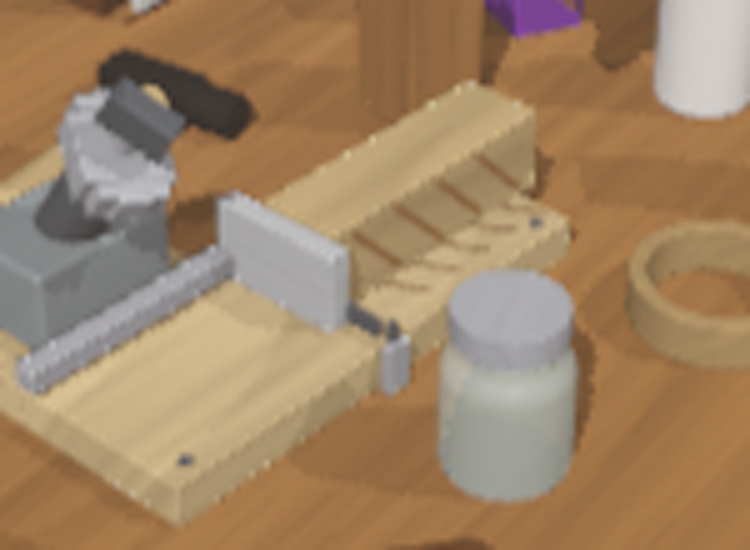

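View pics/sc32.png

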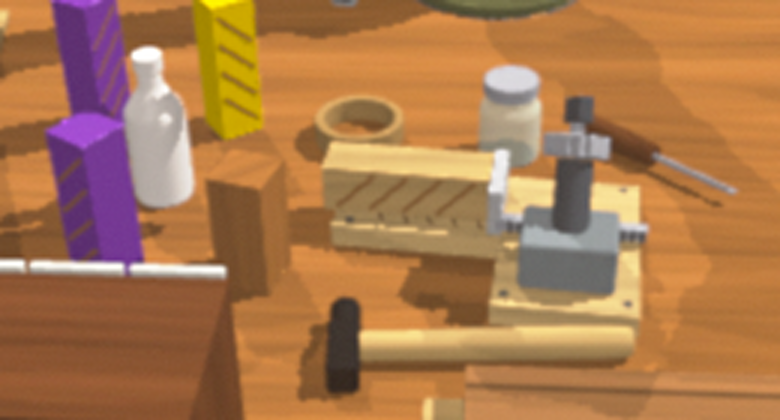

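View pics/w31c.png

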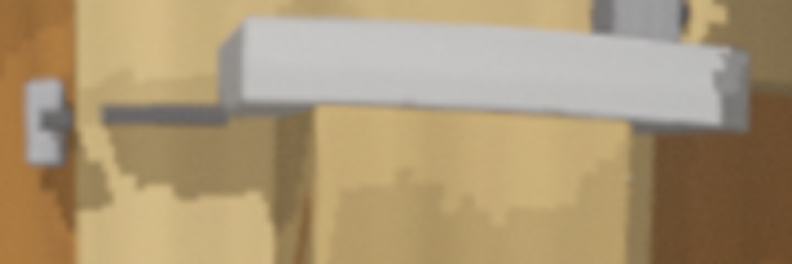

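```bash
python3 - <<'E'
from workcell import bot
print(bot.job_done(), bot.observe()['t'])
E
```

```text
the job is handed in; nothing more can be done
the job is handed in; nothing more can be done
```

The job is done and handed in at about 33 s on the robot's clock. One thing is slightly off: the stop pointer may sit up to 0.8 mm past the set clip.

**What I did:**
- **Lock ring:** I loosened it about 45° anticlockwise.
- **Adjuster:** I turned the cross bar in four grips. The third grip overshot by about 1.2 mm, and the fourth brought it back.
- **Tightening:** I turned the ring clockwise to its hard stop twice, reaching 3.1 and then 3.9 N m. It ended about 3° tighter than it started.
- **Blank:** I tipped it over the bed's edge with closed fingers, and it fell flat. I then slid it along until the contact force rose to about 7 N against the stop.

**Last checks:**
- **Pointer:** it read 0.35 mm past the clip after tightening but 0.8 mm in a closer view after the push. The two readings disagree, and I can't rule out that the push moved the stop slightly. I left it, because resetting it meant loosening the ring again with the blank already in place.
- **Blank:** it lies flat with its end square against the stop and no visible gap.
- **Bystanders:** all of them appear to be where they were, judged by eye in the last pictures. The gripper was well clear of everything.

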